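# Free the tight bungs from the glue-up jig and trace the panel seam

### The job

Work every wooden bung out of the plywood jig - they are tight, so rock each one forward and back as you raise it, or the jig will come up off the counter, which must not happen - and put them all in the grey compartment tray. Then take the orange-handled stylus and guide its point slowly (a few centimetres a second) along the black seam on the white panel, touching or only just above it, from the end with the red dot to the end with the green dot. Finish with the stylus fully home and upright in its stand and the bungs in the tray, and do not disturb the other things on the counter.

Things in the scene. Friction and masses are not known exactly. Their poses are not given: they have to be found in the camera images.
- bung_a_mid (a point): wooden bung, one of three or four alike, standing in the jig; 84 mm tall, 80 g, weighted at the foot. Site at its centre, 42 above the foot; z up its axis, x = jig x. Lowest 30: plug, 30 wide along y, tapering in x from 36 (top) to 31 (foot). Then a thin stem, then a square light-wood knob 30x30 from 4 below this point to 42 above it. None if absent
- bung_b_mid (a point): wooden bung, one of three or four alike, standing in the jig; 84 mm tall, 80 g, weighted at the foot. Site at its centre, 42 above the foot; z up its axis, x = jig x. Lowest 30: plug, 30 wide along y, tapering in x from 36 (top) to 31 (foot). Then a thin stem, then a square light-wood knob 30x30 from 4 below this point to 42 above it. None if absent
- bung_c_mid (a point): wooden bung, one of three or four alike, standing in the jig; 84 mm tall, 80 g, weighted at the foot. Site at its centre, 42 above the foot; z up its axis, x = jig x. Lowest 30: plug, 30 wide along y, tapering in x from 36 (top) to 31 (foot). Then a thin stem, then a square light-wood knob 30x30 from 4 below this point to 42 above it. None if absent
- bung_d_mid (a point): wooden bung, one of three or four alike, standing in the jig; 84 mm tall, 80 g, weighted at the foot. Site at its centre, 42 above the foot; z up its axis, x = jig x. Lowest 30: plug, 30 wide along y, tapering in x from 36 (top) to 31 (foot). Then a thin stem, then a square light-wood knob 30x30 from 4 below this point to 42 above it. None if absent
- jig (a joint): height (m) by which the plywood jig has risen off the counter; 0 = standing. Jig 118 (x) x 252 (y) x 50 tall, about 0.9 kg, guided so that it can only rise; four sockets in a row along its y, 58 apart, behind the white panel that carries the seam
- tray: grey open compartment tray 220 (x) x 60 (y) x 36 tall, 0.8 kg, loose on the counter, walls and floor 4 thick; origin at the centre of its underside, x along its length. Three cross walls make four cells in a row along x, each 50 x 52 inside, centred at x = -81, -27, 27 and 81; a bung stands in a cell with its knob above the walls
- stylus_mid (a point): marking stylus standing upright in its stand, 140 tall, round. Site on the axis at its centre, 70 mm above the tip. Steel shank 16 dia with a pointed tip below, a black guard collar 36 dia from 60 to 66 mm above the tip, an orange ribbed grip 22 dia from 66 to 140 mm above the tip. 80 g. z up its axis
- stylus_tip (a point): the stylus's point, at its lower end
- stand_hole0 (a point): mouth of the hole in the fixed aluminium stand (block 60x60x75 tall), at the centre of the block's top face; hole 27 dia, 70 deep. Home: shank in the hole, collar lying on the block's top, so that the tip is 60 mm below the mouth
- bung_a: the same bung, origin at the centre of its foot (underside). Seated, the foot is 30 below the jig top. Sprung rubber lips, 7 below the jig top, pinch the plug from front and back (its -x and +x faces) until it has risen 23. Together they hold harder than the jig is heavy: a straight pull lifts the jig
- bung_b: the same bung, origin at the centre of its foot (underside). How it comes out: rocking the knob forward and back (about the bung's y, about 0.2 rad each way, pivoting at lip height) makes the two lips slip in opposite directions, so it walks up freely when raised 3 to 4 with each swing
- bung_c: the same bung, origin at the centre of its foot (underside). The socket is 52 along x and 38 along y, which leaves room for tilting about 0.25 rad each way about y while seated
- bung_d: the same bung, origin at the centre of its foot (underside). See bung_a to bung_c: all behave alike
- stylus: the stylus, origin at its tip
- seam0 (a point): point 1 of 6 on the black seam line on top of the jig's white panel, on the panel's surface, 52 mm above the counter; the end beside the red dot (start). Axes are the jig's: x away from the robot, towards the sockets, y along the jig
- seam1 (a point): point 2 of 6 on the black seam line on top of the jig's white panel, on the panel's surface, 52 mm above the counter; points about 37 mm apart along a gentle arc; the seam runs almost straight between them. Axes are the jig's: x away from the robot, towards the sockets, y along the jig
- seam2 (a point): point 3 of 6 on the black seam line on top of the jig's white panel, on the panel's surface, 52 mm above the counter; points about 37 mm apart along a gentle arc; the seam runs almost straight between them. Axes are the jig's: x away from the robot, towards the sockets, y along the jig
- seam3 (a point): point 4 of 6 on the black seam line on top of the jig's white panel, on the panel's surface, 52 mm above the counter; points about 37 mm apart along a gentle arc; the seam runs almost straight between them. Axes are the jig's: x away from the robot, towards the sockets, y along the jig
- seam4 (a point): point 5 of 6 on the black seam line on top of the jig's white panel, on the panel's surface, 52 mm above the counter; points about 37 mm apart along a gentle arc; the seam runs almost straight between them. Axes are the jig's: x away from the robot, towards the sockets, y along the jig
- seam5 (a point): point 6 of 6 on the black seam line on top of the jig's white panel, on the panel's surface, 52 mm above the counter; the end beside the green dot (finish). Axes are the jig's: x away from the robot, towards the sockets, y along the jig
- yellow_paint: bystander: small paint bottle with yellow contents and black cap, 34 dia x 67, at the back; origin under its centre
- carton: bystander: small printed carton 45x58x52 at the back right; origin under its centre
- orange_tape: bystander: roll of orange tape 72 dia x 18, lying at the right; origin under its centre
- amber_bottle: bystander: amber screw bottle with white cap 41 dia x 60, at the back; origin under its centre
There are look-alikes about, which are no part of the job. What is shaped like the bung_b but blue is not meant.

How it is judged:
By the outcome, as a careful person would: the job done as asked, in the order asked, and still so for the second after the job is handed in, with the robot touching nothing.
Of bung_a, bung_b, bung_c, bung_d only 3 to 4 are there at a start; the rules pass over those that are not, and their reading is None.
At some moment in a run one of tray may be knocked a few centimetres aside while the robot is not near it.
It also fails if it takes over 200 s, if anything falls off the work surface, if the arm or the gripper's body presses on something with over 40 N, if the wrist force passes 120 N, or if a joint passes its speed limit or range.

### The arm

A 6-joint arm with a two-finger parallel gripper is mounted at the origin on a cart in front of the work surface, level with it; the furniture and walls round the work are solid. World frame = base frame: x ahead of the robot, y to its left, z up, the work surface at z = 0. Lengths are in m, angles in rad, forces in N, time in s.
With the tool pointing down it reaches from about 0.35 to 0.775 m from the base axis. Payload 7.3 kg.
Tool frame: the origin (TCP) lies at the centre of the arm's flange, where the gripper is bolted on; the fingertips stand 178 mm ahead of it and the grasp point (between the pads) lies 159 mm ahead of it; z points along the fingers, y is the line along which they close (so a half turn about z gives the same grasp; the last joint's range is limited). The gripper opens to 92 mm and grips with 3 to 60 N. Pads are 19 mm wide; open, the fingers measure 130 mm over their backs; the gripper's body (75 mm by 190 mm) begins 47 mm behind the grasp point.
Start: joints at [1.125, 0.342, 1.524, -0, 1.275, -0.146], TCP at [0.155, 0.502, 0.405] pointing down, gripper open.
Joint ranges: [-2.53, 2.53], [-0.77, 2.02], [0.04, 2.7], [-1, 4.14], [0.28, 2.66], [-3.11, 3.11]. Speed limits (rad/s): [2.57, 2.57, 3.14, 3.14, 3.14, 3.14].

### API

Orientations are given as [roll, pitch, yaw] about the fixed x, y, z axes, in that order (R = Rz(yaw) Ry(pitch) Rx(roll)).
In Python, from cell import telemetry, vision, ticket gives the robot as it stands.
- The arm moves only by the shell command python3 -m crank 'ROWS' [FORCE]. ROWS is JSON, a list of rows, each a list of 5 numbers: the gripper command: -1 is shut, 1 is fully open, values between are in proportion, then the shift along the tool's x, y, z in mm, then the turn about the tool's z in rad. In form: [[fingers, dx, dy, dz, roll], ...]. A call has 1 to 12 rows; each row is the pose to reach, as a shift and turn from the pose commanded when the call began, along the tool's axes at that moment; what a row does not reach only later rows make up. A row lasts 1/12 s, in which the tool goes at most 41.7 mm and 7.16 degrees, less where a joint would pass 70% of its speed; a pose out of reach is approached as far as the arm can. A call with a gripper value outside its range is refused whole. The fingers move at their own pace and stop on an object; FORCE is the grip in N (left out, the last holds). Time passes only in rows, so rows that repeat a pose let the fingers close. It gives the time, the measured TCP pose, the force, the opening and the grip force at its end, in the units of the state.
- telemetry.observe(): the state, without advancing time (a new reading comes with each control period).
- vision.read_camera(name): name is "scene" or "top" or "wrist"; returns (picture, depth): 480x640x3 uint8, red, green, blue; 480x640 float32, m along the optical axis (not along the pixel's ray), 0 where there is no reading.
- vision.get_calibration(name): a dict with "camera_matrix" (3x3 intrinsics, pixels), "rvec" (rotation vector, rad) and "tvec" (3), from world to camera coordinates, as OpenCV has them. Camera axes: x right, y down, z forward; pixel columns grow to the right and rows downward; lengths in m; the calibration is good to about 2 mm. A picture is of the moment at which its call begins: read the wrist's pose just before it. get_calibration takes no time and is no camera call; for the wrist camera it gives the pose at the moment of the call.
- ticket.hand_in(): hands the job in; it is judged then, once.
The state is a dict: "time": time; "qpos": joint angles; "qvel": joint speeds; "joint_efforts": joint torques, N m; "tool_pos": TCP position; "tool_rot": TCP orientation; "contact_force": force on the tool from outside, world axes, zero at the start; "torque": the same for the moment, N m; "opening": finger opening in m; "grip_force": force on a finger pad.
Only numpy, scipy, OpenCV 4.12 (cv2) and the standard library are available. Lean on these libraries where they do the work, as an engineer would, in place of code of your own. Each camera call takes 0.05 s, during which the arm holds its last target. There are 200 camera calls.

## Working session

There is one attempt and no reset: what is moved stays moved. The work goes in short steps, Python scripts to look and compute and a shell command to move; the robot and the scene stay as the last step left them, time stands still between calls to the robot, and variables do not carry over. Pictures are saved under pics/ and viewed, at most 19 in all, crops included, and the job is handed in when it is done.

```bash
ls; mkdir -p pics
cat > h.py <<'E'
import numpy as np, cv2
from cell import telemetry, vision, ticket
def cal(n):
    c=vision.get_calibration(n); K=np.array(c["camera_matrix"],float); R=cv2.Rodrigues(np.array(c["rvec"],float))[0]; t=np.array(c["tvec"],float).ravel()
    return K,R,t
def grab(n,save=None):
    c=cal(n); im,d=vision.read_camera(n)
    if save: cv2.imwrite(f"pics/{save}.png",im[:,:,::-1])
    return im,d,c
def plane(uv,c,z):
    K,R,t=c; o=-R.T@t
    uv=np.atleast_2d(np.array(uv,float)); r=np.c_[uv,np.ones(len(uv))]@np.linalg.inv(K).T@R
    return o+r*((z-o[2])/r[:,2])[:,None]
def cloud(d,c):
    K,R,t=c; v,u=np.mgrid[:480,:640]
    p=np.stack([(u-K[0,2])/K[0,0]*d,(v-K[1,2])/K[1,1]*d,d],-1)
    return (p-t)@R
def proj(P,c):
    K,R,t=c; q=(np.atleast_2d(P)@R.T+t)@K.T; return q[:,:2]/q[:,2:]
E
python3 - <<'E'
from h import *
s=telemetry.observe(); print(s)
for n in("scene","top"):
    im,d,c=grab(n,n); print(n,-c[1].T@c[2])
    np.savez(n,im=im,d=d)
E
```

```text
pics
{'time': 0.0, 'qpos': array([ 1.12498997e+00,  3.42760785e-01,  1.52502571e+00, -9.14701220e-06,
        1.27541537e+00, -1.46018035e-01]), 'qvel': array([ 0.00139851,  0.00186229, -0.00240809, -0.00015049, -0.00036381,
        0.00054034]), 'joint_efforts': array([-4.63854904e-04, -4.31241095e+01, -2.44217652e+01,  7.18839490e-02,
        5.60309656e-02, -6.01935858e-05]), 'tool_pos': array([0.15497269, 0.50146609, 0.40402196]), 'tool_rot': array([-3.13999929e+00, -2.25486872e-04,  2.84180682e+00]), 'contact_force': array([-0.25606337, -0.11710792,  0.16326662]), 'torque': array([-0.02892642,  0.0160062 ,  0.06025307]), 'grip_force': 0.0, 'opening': 0.09195062381519466}
scene [-0.21595797 -0.61737775  0.84007131]
top [ 0.44242635 -0.1171034   1.45052163]
```

View pics/top.png

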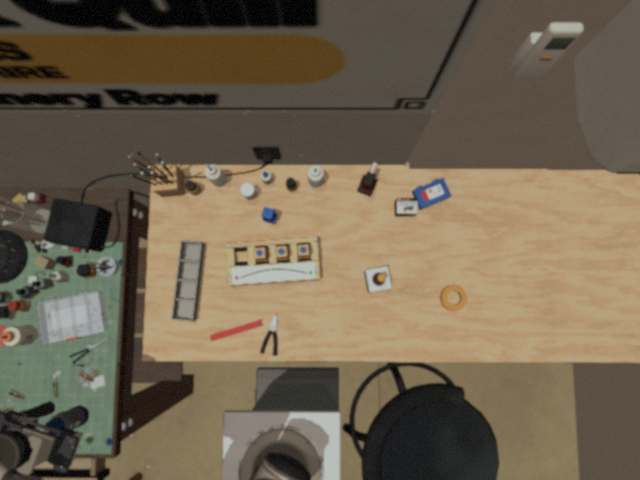

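View pics/scene.png

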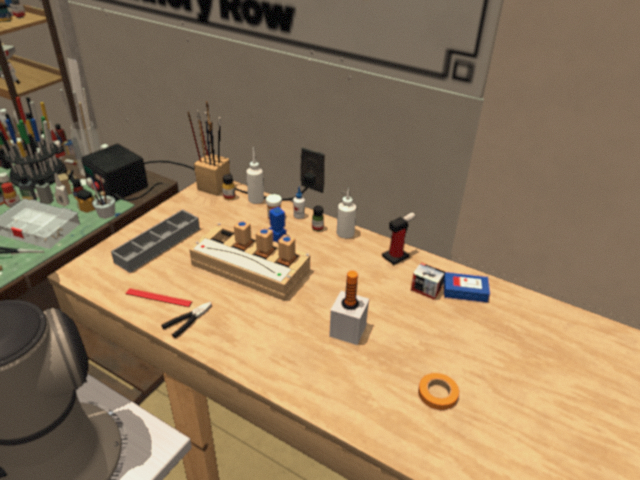

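The top view shows the jig at about (275,262), with bungs at (263,252), (282,250) and (304,249) and an empty socket at (240,256). The tray is at (188,280), the stand and stylus at (378,278), and the blue look-alike at (269,215). The red dot is at the left end of the seam and the green dot at the right.

Run:
```python
from h import *
c=cal("top"); 
for n,uv,z in [("bungs",[(263,252),(282,251),(304,249)],.1),("jigcorners",[(229,245),(320,237),(320,277),(231,286)],.05),("tray",[(182,242),(204,242),(196,320),(174,320)],.036),("stand",[(378,278)],.075),("seamends",[(236,276),(313,270)],.052)]:
    print(n,plane(uv,c,z).round(3).tolist())
w,d,cw=grab("wrist","w0"); print(cw[0].round(1).tolist(),(-cw[1].T@cw[2]).round(3),cw[1].round(3))
s=telemetry.observe(); p=np.array(s["tool_pos"]); print(p)
```

```text
bungs [[0.58, 0.048, 0.1], [0.583, -0.002, 0.1], [0.588, -0.061, 0.1]]
jigcorners [[0.604, 0.148, 0.05], [0.627, -0.103, 0.05], [0.517, -0.103, 0.05], [0.491, 0.139, 0.05]]
tray [[0.613, 0.282, 0.036], [0.614, 0.22, 0.036], [0.399, 0.235, 0.036], [0.399, 0.295, 0.036]]
stand [[0.513, -0.259, 0.075]]
seamends [[0.519, 0.126, 0.052], [0.536, -0.084, 0.052]]
[[431.1, 0.0, 317.2], [0.0, 431.1, 245.8], [0.0, 0.0, 1.0]] [0.08  0.524 0.385] [[ 0.295  0.956 -0.001]
 [ 0.915 -0.282  0.29 ]
 [ 0.277 -0.086 -0.957]]
[0.15499861 0.50151503 0.40422628]
```

View pics/w0.png

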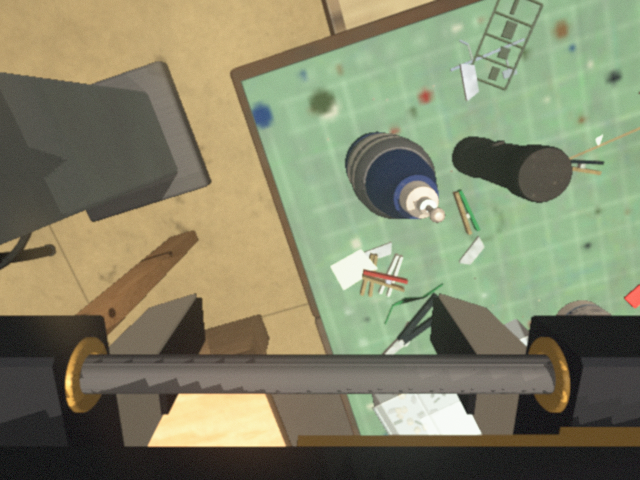

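The wrist view looks along the fingers, with image right as tool +y and image up as tool +x. The fingers appear in its lower part.

```bash
cat >> h.py <<'E'
def delta(x,y,z,yaw):
    "tool-axis shift (mm) and tool-z turn to the GRASP-POINT position x,y,z (tool down) at yaw"
    s=telemetry.observe(); p=np.array(s["tool_pos"]); r=s["tool_rot"]
    a=r[2]; X=np.array([np.cos(a),np.sin(a)]); Y=np.array([np.sin(a),-np.cos(a)])
    d=np.array([x,y])-p[:2]; t=-((yaw-a+np.pi)%(2*np.pi)-np.pi)
    print("grasp",(p-[0,0,.159]).round(4),"rot",np.round(r,4),"| dx,dy,dz mm",np.round([d@X*1e3,d@Y*1e3,(p[2]-.159-z)*1e3],1),"turn",round(t,3))
E
python3 -c "
from h import *
delta(.55,.02,.245,np.pi+.095)"
```

```text
grasp [0.155  0.5015 0.2452] rot [-3.1405e+00 -2.0000e-04  2.8418e+00] | dx,dy,dz mm [-5.196e+02 -3.434e+02  2.000e-01] turn -0.395
```

```bash
python3 -m crank '[[1,-35,-23,0,-0.03],[1,-70,-46,0,-0.06],[1,-105,-69,0,-0.09],[1,-140,-92,0,-0.12],[1,-175,-115,0,-0.15],[1,-210,-138,0,-0.18],[1,-245,-161,0,-0.21],[1,-280,-184,0,-0.24],[1,-315,-207,0,-0.27],[1,-350,-230,0,-0.3],[1,-385,-254,0,-0.33],[1,-420,-277,0,-0.36]]' && python3 -c "
from h import *
delta(.55,.02,.245,np.pi+.095)"
```

```text
time: 1.15
tool_pos: [0.4733, 0.1133, 0.4047]
tool_rot: [3.141, -0.0, -3.08]
contact_force: [1.3, 0.7, -0.6]
opening: 0.0919
grip_force: 0.0
grasp [0.4733 0.1133 0.2457] rot [ 3.1414e+00 -2.0000e-04 -3.0802e+00] | dx,dy,dz mm [-70.8 -97.8   0.7] turn -0.034
```

```bash
python3 -m crank '[[1,-20,-30,0,-0.01],[1,-45,-63,0,-0.02],[1,-70,-97,0,-0.033],[1,-70,-97,0,-0.033],[1,-70,-97,0,-0.033],[1,-70,-97,0,-0.033]]' && python3 -c "
from h import *
im,d,c=grab('wrist','w1'); np.savez('w1',im=im,d=d,K=c[0],R=c[1],t=c[2])
delta(.55,.02,.245,np.pi+.095)"
```

```text
time: 1.65
tool_pos: [0.5479, 0.0228, 0.4041]
tool_rot: [3.141, -0.002, -3.049]
contact_force: [0.3, 0.2, -0.5]
opening: 0.092
grip_force: 0.0
grasp [0.5476 0.0234 0.2454] rot [ 3.141e+00 -1.100e-03 -3.048e+00] | dx,dy,dz mm [-2.  -3.6  0.4] turn -0.001
```

View pics/w1.png

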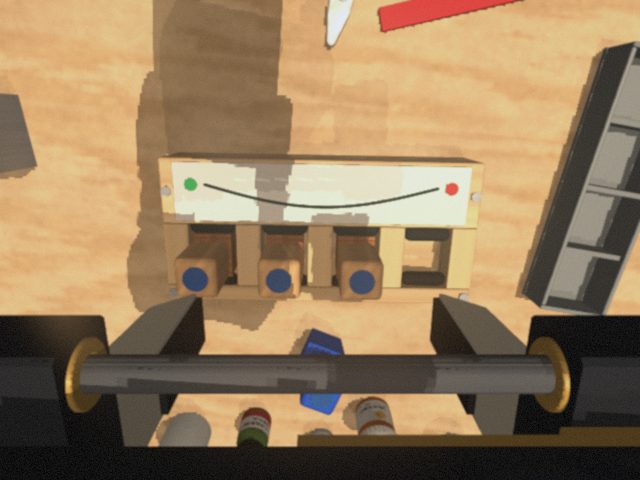

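The view is clear. The blue knob-top discs are at (195,280), (279,280) and (362,282). The seam runs from the red dot at (452,189), starting near (438,189), to the green dot at (190,184), ending near (205,184). The blue look-alike is at (322,370), behind the jig.

```bash
cat > m.py <<'E'
from h import *
f=np.load('w1.npz'); im=f['im']; c=(f['K'],f['R'],f['t']); hsv=cv2.cvtColor(im,cv2.COLOR_RGB2HSV)
m=cv2.inRange(hsv,(100,90,30),(130,255,255)); m[:255]=0; m[300:]=0
n,_,st,ce=cv2.connectedComponentsWithStats(m)
B=[]
for i in range(1,n):
    if st[i,4]>100: p=plane(ce[i],c,.104)[0]; B.append(p); print('disc',ce[i].round(1),st[i],p.round(4))
B=np.array(B); v=B[-1]-B[0]; 
p=np.polyfit(B[:,1],B[:,0],1); print('yaw from bungs',-np.arctan(p[0]))
# panel
g=cv2.cvtColor(im,cv2.COLOR_RGB2GRAY).astype(float)
w=((hsv[...,1]<45)&(hsv[...,2]>140)).astype(np.uint8); w[:150]=0; w[235:]=0; w[:,:150]=0; w[:,490:]=0
w=cv2.morphologyEx(w,cv2.MORPH_CLOSE,np.ones((9,9)))
n,l,st,_=cv2.connectedComponentsWithStats(w); i=1+st[1:,4].argmax(); print('panel',st[i])
cn=cv2.findContours((l==i).astype(np.uint8),0,2)[0][0]; P=plane(cn[:,0,:],c,.052)
r=cv2.minAreaRect((P[:,:2]*1e3).astype(np.float32)); print('panel rect mm',np.round(r[0],1),np.round(r[1],1),r[2])
# seam: dark pixels inside panel box
S=[]
for u in range(196,448):
    col=g[168:216,u]; wgt=np.clip(np.median(col)-40-col,0,None)
    if col.min()<np.median(col)-60: S.append((u,168+(wgt*np.arange(len(col))).sum()/wgt.sum()))
S=np.array(S); print(S[:3],S[-3:],len(S))
Q=plane(S,c,.052); np.save('seam',Q)
L=np.r_[0,np.cumsum(np.linalg.norm(np.diff(Q[:,:2],axis=0),axis=1))]; 
for k,u in enumerate([206,250,300,350,400,437]): j=abs(S[:,0]-u).argmin(); print(S[j].round(1),Q[j].round(4))
k=np.polyfit(Q[:,1],Q[:,0],3); print('fit',k,'res',np.abs(np.polyval(k,Q[:,1])-Q[:,0]).max(), Q[[0,-1]].round(4))
d=f['d']; C=cloud(d,c); print('depth z: knob',[C[280,u].round(4) for u in(195,279,362)],'panel',C[175,320].round(4),'table',C[120,350].round(4))
E
python3 m.py
```

```text
disc [194.7 279.1] [183 269  24  21 397] [ 0.5858 -0.06    0.104 ]
disc [277.5 279.8] [267 270  23  22 249] [ 0.581  -0.0026  0.104 ]
yaw from bungs 0.08345881685490246
panel [ 283  165  197   60 9919]
panel rect mm [523.6  70. ] [ 45.3 153.1] 4.264495849609375
[[196.         184.31683168]
 [203.         184.18518519]
 [204.         184.20858896]] [[445.         190.72881356]
 [446.         188.81818182]
 [447.         188.60994264]] 240
[206.  184.6] [ 0.5282 -0.066   0.052 ]
[250.  196.8] [ 0.5346 -0.0317  0.052 ]
[300.  205.5] [0.5378 0.0077 0.052 ]
[350.  207.4] [0.5357 0.0469 0.052 ]
[400.  197.5] [0.5243 0.0848 0.052 ]
[437.  188.5] [0.5147 0.1123 0.052 ]
fit [-2.10327238 -1.83798044  0.02823876  0.537226  ] res 0.01459495055489346 [[ 0.5287 -0.0737  0.052 ]
 [ 0.514   0.1201  0.052 ]]
depth z: knob [array([ 0.586 , -0.0595,  0.105 ]), array([ 0.5806, -0.0015,  0.1052]), array([0.5757, 0.056 , 0.104 ])] panel [0.5127 0.021  0.0516] table [0.4704 0.0432 0.0006]
```

```bash
python3 -c "
from h import *
delta(.586,-.060,.083,np.pi+.087)"
```

```text
grasp [0.5476 0.0234 0.2454] rot [ 3.141e+00 -1.100e-03 -3.048e+00] | dx,dy,dz mm [-30.4 -86.6 162.4] turn 0.007
```

```bash
python3 -m crank '[[-0.15,-15,-40,0,0.007],[-0.15,-30,-80,0,0.007],[-0.15,-30,-87,30,0.007],[-0.15,-30,-87,60,0.007],[-0.15,-30,-87,90,0.007],[-0.15,-30,-87,90,0.007],[-0.15,-30,-87,90,0.007]]' 15 && python3 -c "
from h import *
delta(.586,-.060,.083,np.pi+.087)
w,d,c=grab('wrist','w2')"
```

```text
time: 2.28
tool_pos: [0.5856, -0.0598, 0.3143]
tool_rot: [3.14, -0.003, -3.054]
contact_force: [-0.3, 0.2, 0.2]
opening: 0.0494
grip_force: 0.0
grasp [ 0.5856 -0.0598  0.1553] rot [ 3.1404e+00 -2.9000e-03 -3.0538e+00] | dx,dy,dz mm [-0.3 -0.2 72.3] turn 0.001
```

View pics/w2.png

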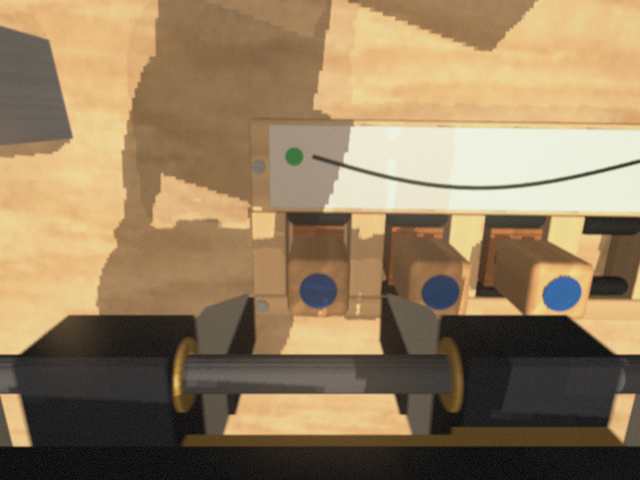

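The fingers are centred on the end bung, whose disc is at (318,290). They are still closing towards 39 mm.

```bash
python3 -m crank '[[-0.15,0,0,0,0],[-0.15,0,0,5,0],[-0.15,0,0,20,0],[-0.15,0,0,40,0],[-0.15,0,0,60,0],[-0.15,0,0,72,0],[-0.15,0,0,72,0],[-0.15,0,0,72,0]]' 15 && python3 -m crank '[[-1,0,0,0,0],[-1,0,0,0,0],[-1,0,0,0,0],[-1,0,0,0,0],[-1,0,0,0,0]]' 15; python3 -c "
from h import *
delta(.586,-.060,.083,np.pi+.087)"
```

```text
time: 3.0
tool_pos: [0.5864, -0.061, 0.2433]
tool_rot: [-3.141, 0.001, -3.055]
contact_force: [0.2, -0.2, 0.4]
opening: 0.0389
grip_force: 0.0
time: 3.42
tool_pos: [0.5865, -0.06, 0.2445]
tool_rot: [3.14, 0.003, -3.056]
contact_force: [-0.3, 6.2, 3.6]
opening: 0.0299
grip_force: 15.0
grasp [ 0.5865 -0.06    0.0855] rot [ 3.1401e+00  2.8000e-03 -3.0557e+00] | dx,dy,dz mm [0.5 0.1 2.5] turn -0.001
```

```bash
python3 -m crank '[[-1,3,0,0,0],[-1,6,0,0,0],[-1,8,0,0,0],[-1,8,0,0,0]]' && python3 -m crank '[[-1,-4,0,-1,0],[-1,-8,0,-2,0],[-1,-12,0,-3,0],[-1,-16,0,-4,0]]' && python3 -m crank '[[-1,0,0,0,0]]'
```

```text
time: 3.75
tool_pos: [0.5802, -0.0605, 0.2452]
tool_rot: [3.141, 0.01, -3.056]
contact_force: [8.6, 7.6, -0.2]
opening: 0.0299
grip_force: 15.0
time: 4.08
tool_pos: [0.5926, -0.0596, 0.2462]
tool_rot: [3.139, -0.007, -3.055]
contact_force: [-8.8, 3.1, -1.1]
opening: 0.03
grip_force: 15.0
time: 4.17
tool_pos: [0.5929, -0.0596, 0.2464]
tool_rot: [3.139, -0.006, -3.055]
contact_force: [-7.9, 3.8, -0.1]
opening: 0.0299
grip_force: 15.0
```

```bash
python3 -m crank '[[-1,5,0,-1,0],[-1,10,0,-2,0],[-1,15,0,-3,0],[-1,18,0,-3.5,0]]' && python3 -m crank '[[-1,-5,0,-1,0],[-1,-10,0,-2,0],[-1,-15,0,-3,0],[-1,-20,0,-3.5,0]]'; python3 -c "
from h import *
w,d,c=grab('wrist','w3'); print(cloud(d,c)[[150,160],[450,480]])
im,d,c=grab('scene'); cv2.imwrite('pics/s3.png',cv2.resize(im[180:320,150:350,::-1],(800,560),interpolation=3))"
```

```text
time: 4.5
tool_pos: [0.5768, -0.0611, 0.2505]
tool_rot: [3.14, 0.004, -3.056]
contact_force: [7.0, 7.1, -11.1]
opening: 0.03
grip_force: 15.0
time: 4.83
tool_pos: [0.595, -0.0597, 0.2539]
tool_rot: [3.14, -0.005, -3.055]
contact_force: [-9.0, 4.8, 1.3]
opening: 0.0296
grip_force: 15.0
[[ 0.5244321  -0.01137566  0.05319755]
 [ 0.52743365  0.00215647  0.05213025]]
```

View pics/w3.png

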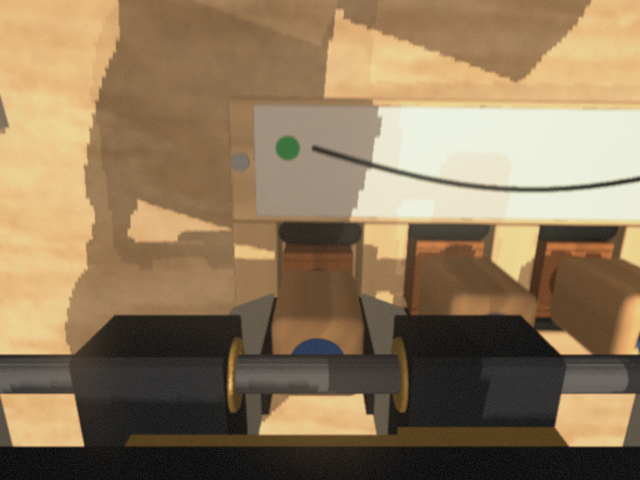

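The held bung is tilting and rising, and the panel still reads 52–53 mm, so the jig is down. The pull touched 11 N on one swing, so I'll swing more gently.

```bash
python3 -m crank '[[-1,5,0,0,0],[-1,9,0,-0.7,0],[-1,13,0,-1.4,0],[-1,17,0,-2.2,0],[-1,21,0,-3,0]]' && python3 -m crank '[[-1,-5,0,0,0],[-1,-9,0,-0.7,0],[-1,-13,0,-1.4,0],[-1,-17,0,-2.2,0],[-1,-21,0,-3,0]]' && python3 -m crank '[[-1,5,0,0,0],[-1,9,0,-0.7,0],[-1,13,0,-1.4,0],[-1,17,0,-2.2,0],[-1,22,0,-3,0]]' && python3 -m crank '[[-1,-5,0,0,0],[-1,-9,0,-0.7,0],[-1,-13,0,-1.4,0],[-1,-17,0,-2.2,0],[-1,-22,0,-3,0]]'
```

```text
time: 5.35
tool_pos: [0.5766, -0.0614, 0.2581]
tool_rot: [3.141, 0.007, -3.056]
contact_force: [6.4, 6.5, -6.4]
opening: 0.0301
grip_force: 15.0
time: 5.77
tool_pos: [0.5953, -0.0598, 0.2604]
tool_rot: [3.14, -0.004, -3.055]
contact_force: [-7.4, 4.0, 0.4]
opening: 0.0298
grip_force: 15.0
time: 6.18
tool_pos: [0.5757, -0.0616, 0.2643]
tool_rot: [3.141, 0.007, -3.056]
contact_force: [6.6, 5.8, -4.0]
opening: 0.03
grip_force: 15.0
time: 6.6
tool_pos: [0.5955, -0.0599, 0.2665]
tool_rot: [3.141, -0.003, -3.055]
contact_force: [-6.2, 2.9, 0.4]
opening: 0.0299
grip_force: 15.0
```

```bash
python3 -m crank '[[-1,5,0,0,0],[-1,9,0,-0.7,0],[-1,13,0,-1.4,0],[-1,17,0,-2.2,0],[-1,22,0,-3,0]]' && python3 -m crank '[[-1,-5,0,0,0],[-1,-9,0,-0.7,0],[-1,-13,0,-1.4,0],[-1,-17,0,-2.2,0],[-1,-22,0,-3,0]]'&& python3 -m crank '[[-1,4,0,0,0],[-1,8,0,-1,0],[-1,11,0,-1,0],[-1,11,0,-3,0],[-1,11,0,-3,0]]'; python3 -c "
from h import *
w,d,c=grab('wrist'); P=plane([(0,0)],c,0);C=cloud(d,c); m=(abs(C[...,2]-.052)<.006)&(w.min(-1)>150);print(np.median(C[m],axis=0),m.sum())
im,d,c=grab('scene'); cv2.imwrite('pics/s4.png',cv2.resize(im[180:320,150:350,::-1],(800,560),interpolation=3))"
```

```text
time: 7.02
tool_pos: [0.5753, -0.0619, 0.2705]
tool_rot: [-3.141, 0.006, -3.056]
contact_force: [4.5, 1.2, -1.6]
opening: 0.03
grip_force: 15.0
time: 7.43
tool_pos: [0.596, -0.0605, 0.2726]
tool_rot: [-3.141, -0.002, -3.055]
contact_force: [-4.0, -0.1, 2.7]
opening: 0.0302
grip_force: 15.0
time: 7.85
tool_pos: [0.585, -0.0614, 0.2751]
tool_rot: [-3.141, 0.0, -3.056]
contact_force: [-0.0, -1.2, -0.3]
opening: 0.0299
grip_force: 15.0
[0.52658706 0.01746896 0.05243329] 26830
```

View pics/s4.png

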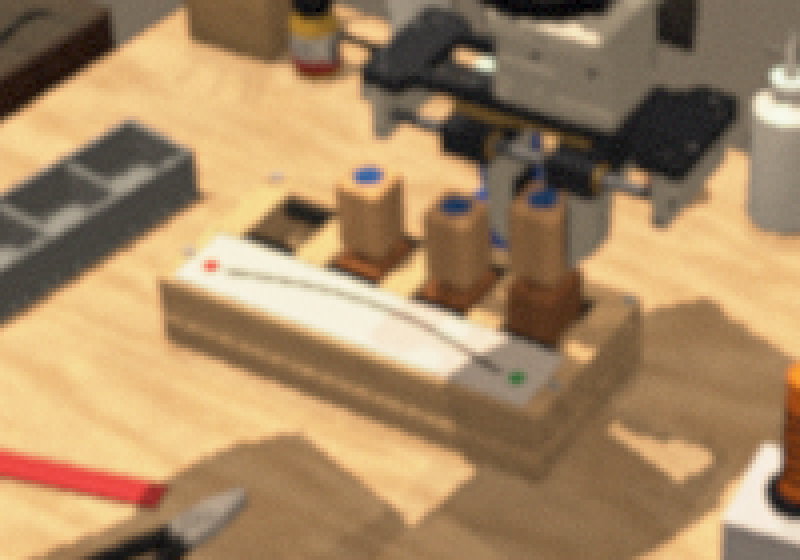

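The bung's plug is nearly out, the lips are released (force about 0), and the jig is still down.

```bash
python3 -m crank '[[-1,0,0,-3,0],[-1,0,0,-7,0],[-1,0,0,-12,0],[-1,0,0,-12,0]]' && python3 -m crank '[[-1,0,0,-20,0],[-1,0,0,-50,0],[-1,0,0,-80,0],[-1,0,0,-80,0],[-1,0,0,-80,0],[-1,0,0,-80,0]]'; python3 -c "
from h import *
im,d,c=grab('top'); 
g=cv2.cvtColor(im,cv2.COLOR_RGB2HSV); C=cloud(d,c)
# tray by depth
m=((C[...,2]>.02)&(C[...,2]<.05)&(C[...,1]>.18)&(C[...,1]<.36)&(C[...,0]>.36)&(C[...,0]<.68)).astype(np.uint8); n,l,st,ce=cv2.connectedComponentsWithStats(m); i=1+st[1:,4].argmax()
r=cv2.minAreaRect((C[l==i][:,:2]*1e3).astype(np.float32)); print(r,st[i])
delta(.55,.26,.2,np.pi+.087)"
```

```text
time: 8.28
tool_pos: [0.5856, -0.0612, 0.288]
tool_rot: [-3.141, 0.002, -3.055]
contact_force: [0.6, -0.6, -1.1]
opening: 0.0303
grip_force: 15.0
time: 8.78
tool_pos: [0.5849, -0.0611, 0.3662]
tool_rot: [3.141, -0.001, -3.055]
contact_force: [-0.5, 0.2, -0.9]
opening: 0.03
grip_force: 15.0
((508.5215148925781, 267.21673583984375), (64.78333282470703, 220.15069580078125), 85.27068328857422) [171 240  32  81 583]
grasp [ 0.5848 -0.0611  0.2065] rot [ 3.1409e+00 -2.0000e-03 -3.0554e+00] | dx,dy,dz mm [  7.1 322.9   6.5] turn -0.001
```

```bash
python3 -m crank '[[-1,0,20,0,0],[-1,0,55,0,0.02],[-1,0,90,0,0.05],[-1,0,125,0,0.08],[-1,0,160,0,0.11],[-1,2,195,0,0.14],[-1,4,230,0,0.16],[-1,6,265,0,0.16],[-1,7,300,0,0.16],[-1,7,323,0,0.16],[-1,7,323,0,0.16],[-1,7,323,0,0.16]]' ; python3 -c "
from h import *
w,d,c=grab('wrist','w5');np.savez('w5',im=w,d=d,K=c[0],R=c[1],t=c[2])
delta(.55,.26,.2,np.pi-.08)"
```

```text
time: 9.83
tool_pos: [0.5499, 0.2611, 0.3651]
tool_rot: [-3.14, -0.003, 3.07]
contact_force: [-0.3, -0.1, -0.7]
opening: 0.0302
grip_force: 15.0
grasp [0.5502 0.26   0.2063] rot [-3.1402e+00 -2.2000e-03  3.0688e+00] | dx,dy,dz mm [ 0.2 -0.   6.3] turn 0.007
```

View pics/w5.png

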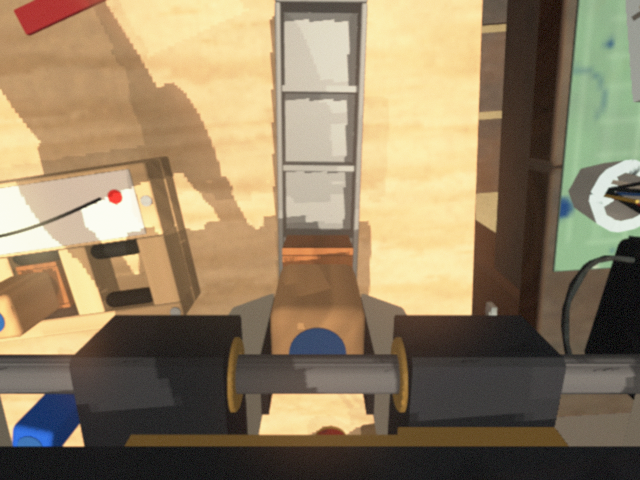

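The tray rim is at columns 277–366. Cross walls are near rows 89, 167 and about 236, and the near end is at row 2. The held bung hangs at (318,300).

```bash
python3 -c "
from h import *
f=np.load('w5.npz');im=f['im'];c=(f['K'],f['R'],f['t']);C=cloud(f['d'],c)
print(plane([(277,4),(366,4),(320,89),(319,167),(318,236),(275,200),(361,200)],c,.036).round(4))
m=((C[...,2]>.028)&(C[...,2]<.044)&(C[...,1]>.2)&(C[...,1]<.32)); m[240:]=0
for v in (30,60,120,150,200,220):
    u=np.where(m[v])[0]; print(v,u.min(),u.max(),C[v,u.min()].round(4),C[v,u.max()].round(4))
u=np.where(m[:,320])[0]; print(u, C[u,320][:,0].round(3))
"
```

```text
[[0.4006 0.2444 0.036 ]
 [0.4046 0.3014 0.036 ]
 [0.4538 0.2684 0.036 ]
 [0.5058 0.2641 0.036 ]
 [0.5565 0.2599 0.036 ]
 [0.5273 0.2306 0.036 ]
 [0.5317 0.2929 0.036 ]]
30 276 366 [0.4158 0.2424 0.0371] [0.4199 0.3007 0.0367]
60 276 365 [0.4338 0.2406 0.0369] [0.4378 0.2995 0.0362]
120 277 363 [0.4718 0.2374 0.0355] [0.476  0.2966 0.0365]
150 278 362 [0.4919 0.2363 0.0367] [0.4963 0.2953 0.0337]
200 278 360 [0.5275 0.2327 0.0356] [0.5317 0.2922 0.0357]
220 279 359 [0.5423 0.232  0.0358] [0.5466 0.2909 0.0353]
[  0   1   2   3   4  85  86  87  88  89  90  91 165 166 167 168 169 170] [0.4   0.401 0.401 0.401 0.401 0.451 0.452 0.452 0.453 0.454 0.454 0.455
 0.505 0.505 0.506 0.507 0.508 0.508]
```

```bash
python3 -m crank '[[-1,-20,0,0,0.007],[-1,-37,1,0,0.007],[-1,-37,1,40,0.007],[-1,-37,1,80,0.007],[-1,-37,1,110,0.007],[-1,-37,1,110,0.007],[-1,-37,1,110,0.007],[-1,-37,1,110,0.007]]' ; python3 -c "
from h import *
delta(.5875,.2583,.068,np.pi-.08)
w,d,c=grab('wrist'); C=cloud(d,c)
m=((C[...,2]>.028)&(C[...,2]<.044)&(C[...,1]>.2)&(C[...,1]<.32)); m[260:]=0
for v in (60,120,200):
    u=np.where(m[v])[0]; print(v,u.min(),u.max(),C[v,u.min()].round(4),C[v,u.max()].round(4))
cv2.imwrite('pics/w6.png',w[:,:,::-1])
"
```

```text
time: 10.55
tool_pos: [0.5882, 0.2575, 0.2586]
tool_rot: [3.141, 0.002, 3.06]
contact_force: [0.2, 0.6, -0.1]
opening: 0.0297
grip_force: 15.0
grasp [0.5882 0.2575 0.0996] rot [3.1409e+00 2.0000e-03 3.0596e+00] | dx,dy,dz mm [ 0.8  0.7 31.6] turn -0.002
60 251 387 [0.485  0.2362 0.0352] [0.4898 0.2953 0.0355]
120 253 385 [0.51   0.2339 0.0349] [0.5149 0.2935 0.0355]
200 257 381 [0.5464 0.2314 0.0364] [0.5512 0.2902 0.0367]
```

View pics/w6.png

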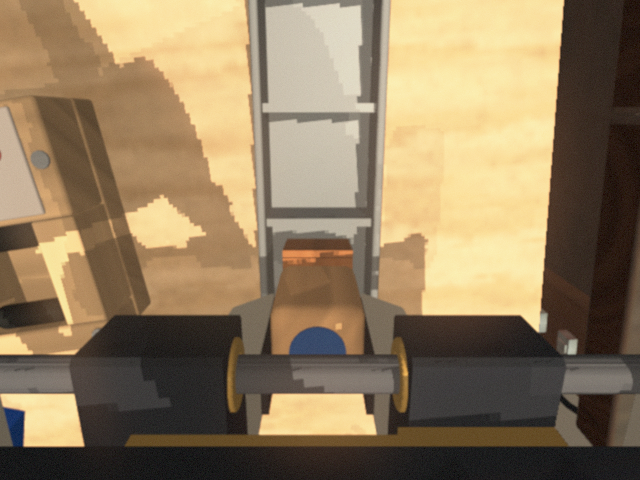

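The bung at (318,300) is centred over the far cell, between rim columns 260–378.

```bash
python3 -m crank '[[-1,1,0,8,0],[-1,1,0,16,0],[-1,1,0,23,0],[-1,1,0,27,0],[-1,1,0,27,0]]' && python3 -m crank '[[-1,0,0,1,0],[-1,0,0,2,0],[-1,0,0,3,0]]'
```

```text
time: 11.02
tool_pos: [0.5862, 0.2584, 0.2289]
tool_rot: [-3.141, -0.001, 3.061]
contact_force: [0.1, -0.5, -0.9]
opening: 0.0301
grip_force: 15.0
time: 11.27
tool_pos: [0.5867, 0.2584, 0.2281]
tool_rot: [3.141, 0.002, 3.061]
contact_force: [-0.3, -2.0, 9.9]
opening: 0.0295
grip_force: 15.0
```

```bash
python3 -m crank '[[-1,0,0,-1,0],[-0.15,0,0,-1,0],[-0.15,0,0,-1,0],[-0.15,0,0,-1,0],[-0.15,0,0,-15,0],[-0.15,0,0,-40,0],[-0.15,0,0,-80,0],[-0.15,0,0,-120,0],[-0.15,0,0,-130,0],[-0.15,0,0,-130,0]]'; python3 -c "
from h import *
delta(.581,-.002,.165,np.pi+.087)
w,d,c=grab('wrist','w7')"
```

```text
time: 12.1
tool_pos: [0.5869, 0.2586, 0.3613]
tool_rot: [3.138, 0.008, 3.061]
contact_force: [-0.3, 0.1, 0.1]
opening: 0.039
grip_force: 0.0
grasp [0.5869 0.2586 0.2023] rot [3.1384 0.0079 3.0609] | dx,dy,dz mm [ -15.1 -260.2   37.3] turn -0.168
```

View pics/w7.png

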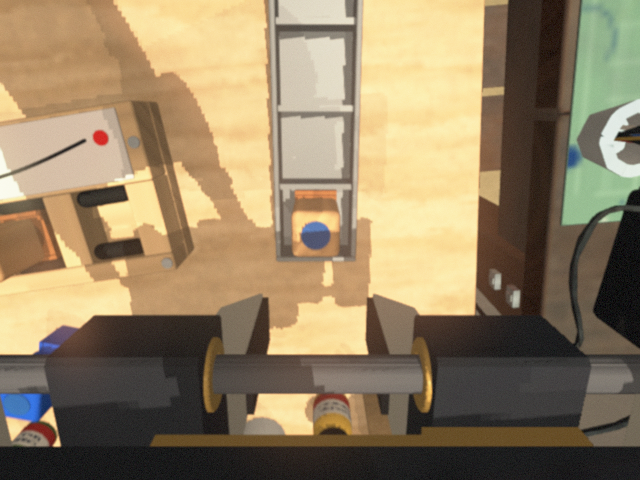

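The first bung stands in the far cell, with its disc at (315,235). Next is the middle bung.

```bash
python3 -m crank '[[-0.15,-2,-20,0,0],[-0.15,-4,-55,0,-0.03],[-0.15,-6,-90,0,-0.06],[-0.15,-8,-125,5,-0.09],[-0.15,-10,-160,10,-0.12],[-0.15,-12,-195,20,-0.15],[-0.15,-14,-230,30,-0.168],[-0.15,-15,-260,37,-0.168],[-0.15,-15,-260,37,-0.168],[-0.15,-15,-260,37,-0.168],[-0.15,-15,-260,37,-0.168]]'; python3 -c "
from h import *
w,d,c=grab('wrist'); h=cv2.cvtColor(w,cv2.COLOR_RGB2HSV)
m=cv2.inRange(h,(100,90,30),(130,255,255)); m[340:]=0
n,_,st,ce=cv2.connectedComponentsWithStats(m)
for i in range(1,n):
    if st[i,4]>100: print(ce[i].round(1),st[i],plane(ce[i],c,.104)[0].round(4))
delta(.581,-.002,.083,np.pi+.087)"
```

```text
time: 13.07
tool_pos: [0.5801, -0.0017, 0.3185]
tool_rot: [3.14, -0.002, -3.055]
contact_force: [-0.6, 0.3, -0.8]
opening: 0.0392
grip_force: 0.0
[320.8 279.9] [306 274  27  11 118] [ 0.5772 -0.0009  0.104 ]
[436.8 290.6] [420 275  35  31 775] [0.5778 0.056  0.104 ]
[316.5 300. ] [303 295  28  10 122] [ 0.5879 -0.0021  0.104 ]
grasp [ 0.5802 -0.0011  0.1599] rot [ 3.1408e+00 -1.3000e-03 -3.0538e+00] | dx,dy,dz mm [-0.7 -0.9 76.9] turn 0.001
```

```bash
python3 -m crank '[[-0.15,-1.5,-0.5,5,0],[-0.15,-1.5,-0.5,20,0],[-0.15,-1.5,-0.5,40,0],[-0.15,-1.5,-0.5,60,0],[-0.15,-1.5,-0.5,76,0],[-0.15,-1.5,-0.5,76,0],[-0.15,-1.5,-0.5,76,0]]' 15 && python3 -m crank '[[-1,0,0,0,0],[-1,0,0,0,0],[-1,0,0,0,0],[-1,0,0,0,0],[-1,0,0,0,0]]' 15 && python3 -m crank '[[-1,3,0,0,0],[-1,6,0,0,0],[-1,9,0,0,0],[-1,10,0,0,0]]' && python3 -m crank '[[-1,-5,0,0,0],[-1,-9,0,-0.7,0],[-1,-13,0,-1.4,0],[-1,-17,0,-2.2,0],[-1,-20,0,-3,0]]'
```

```text
time: 13.7
tool_pos: [0.5818, -0.0013, 0.2431]
tool_rot: [3.141, -0.002, -3.053]
contact_force: [0.4, 0.9, 0.8]
opening: 0.0387
grip_force: 0.0
time: 14.12
tool_pos: [0.5822, -0.0018, 0.245]
tool_rot: [3.141, 0.003, -3.055]
contact_force: [-0.0, 5.7, 6.0]
opening: 0.0298
grip_force: 15.0
time: 14.45
tool_pos: [0.5741, -0.0024, 0.2458]
tool_rot: [3.141, 0.011, -3.055]
contact_force: [10.1, 7.3, 2.4]
opening: 0.03
grip_force: 15.0
time: 14.87
tool_pos: [0.5901, -0.0012, 0.2467]
tool_rot: [3.14, -0.007, -3.054]
contact_force: [-9.8, 2.4, 4.0]
opening: 0.0297
grip_force: 15.0
```

```bash
A='x'; python3 -m crank '[[-1,5,0,0,0],[-1,9,0,-0.7,0],[-1,13,0,-1.4,0],[-1,17,0,-2.2,0],[-1,20,0,-3,0]]' && python3 -m crank '[[-1,-5,0,0,0],[-1,-9,0,-0.7,0],[-1,-13,0,-1.4,0],[-1,-17,0,-2.2,0],[-1,-20,0,-3,0]]' && python3 -m crank '[[-1,5,0,0,0],[-1,9,0,-0.7,0],[-1,13,0,-1.4,0],[-1,17,0,-2.2,0],[-1,20,0,-3,0]]' && python3 -m crank '[[-1,-5,0,0,0],[-1,-9,0,-0.7,0],[-1,-13,0,-1.4,0],[-1,-17,0,-2.2,0],[-1,-21,0,-3,0]]'
```

```text
time: 15.28
tool_pos: [0.5729, -0.0028, 0.2501]
tool_rot: [3.141, 0.005, -3.055]
contact_force: [7.6, 6.7, -6.2]
opening: 0.03
grip_force: 15.0
time: 15.7
tool_pos: [0.5904, -0.0013, 0.2521]
tool_rot: [3.14, -0.007, -3.054]
contact_force: [-7.8, 2.1, 1.0]
opening: 0.0298
grip_force: 15.0
time: 16.12
tool_pos: [0.5727, -0.003, 0.2559]
tool_rot: [3.141, 0.005, -3.055]
contact_force: [7.3, 4.7, -7.1]
opening: 0.0299
grip_force: 15.0
time: 16.53
tool_pos: [0.5916, -0.0014, 0.2583]
tool_rot: [3.141, -0.006, -3.054]
contact_force: [-7.2, 2.5, 0.6]
opening: 0.0301
grip_force: 15.0
```

```bash
python3 -m crank '[[-1,5,0,0,0],[-1,9,0,-0.7,0],[-1,13,0,-1.4,0],[-1,17,0,-2.2,0],[-1,22,0,-3,0]]' && python3 -m crank '[[-1,-5,0,0,0],[-1,-9,0,-0.7,0],[-1,-13,0,-1.4,0],[-1,-17,0,-2.2,0],[-1,-22,0,-3,0]]' && python3 -m crank '[[-1,5,0,0,0],[-1,9,0,-0.7,0],[-1,13,0,-1.4,0],[-1,17,0,-2.2,0],[-1,22,0,-3,0]]' && python3 -m crank '[[-1,-5,0,0,0],[-1,-9,0,-0.7,0],[-1,-13,0,-1.4,0],[-1,-17,0,-2.2,0],[-1,-22,0,-3,0]]' && python3 -m crank '[[-1,5,0,0,0],[-1,9,0,-0.7,0],[-1,13,0,-1.4,0],[-1,17,0,-2.2,0],[-1,22,0,-3,0]]' && python3 -m crank '[[-1,-4,0,0,0],[-1,-8,0,-1,0],[-1,-11,0,-2,0],[-1,-11,0,-3,0],[-1,-11,0,-3,0]]'; python3 -c "
from h import *
w,d,c=grab('wrist'); C=cloud(d,c); m=(abs(C[...,2]-.052)<.006)&(w.min(-1)>150);print(np.median(C[m],axis=0),m.sum())"
```

```text
time: 16.95
tool_pos: [0.572, -0.0032, 0.2623]
tool_rot: [-3.142, 0.006, -3.055]
contact_force: [6.3, 6.4, -4.4]
opening: 0.0296
grip_force: 15.0
time: 17.37
tool_pos: [0.5919, -0.0015, 0.2645]
tool_rot: [3.141, -0.005, -3.054]
contact_force: [-6.2, 2.6, 1.1]
opening: 0.0297
grip_force: 15.0
time: 17.78
tool_pos: [0.5715, -0.0034, 0.2685]
tool_rot: [-3.141, 0.005, -3.055]
contact_force: [3.5, 2.3, -1.6]
opening: 0.0301
grip_force: 15.0
time: 18.2
tool_pos: [0.5923, -0.0019, 0.2708]
tool_rot: [-3.141, -0.003, -3.054]
contact_force: [-4.5, 1.1, 2.8]
opening: 0.0301
grip_force: 15.0
time: 18.62
tool_pos: [0.5709, -0.0035, 0.2739]
tool_rot: [-3.141, 0.002, -3.055]
contact_force: [3.9, 0.9, -1.5]
opening: 0.0298
grip_force: 15.0
time: 19.03
tool_pos: [0.5822, -0.0023, 0.2768]
tool_rot: [3.142, 0.0, -3.054]
contact_force: [-0.3, -0.4, -1.1]
opening: 0.0302
grip_force: 15.0
[0.52395615 0.06673646 0.05240994] 29130
```

Free, and the jig is down. Lift it and go to cell 2.

```bash
python3 -m crank '[[-1,0,0,-3,0],[-1,0,0,-7,0],[-1,0,0,-12,0],[-1,0,0,-30,0],[-1,0,0,-60,0],[-1,0,0,-85,0],[-1,0,0,-85,0],[-1,0,0,-85,0]]' ; python3 -c "
from h import *
delta(.5337,.2626,.2,np.pi-.08)"
```

```text
time: 19.75
tool_pos: [0.582, -0.0024, 0.3638]
tool_rot: [-3.141, 0.004, -3.054]
contact_force: [0.1, -1.0, -1.8]
opening: 0.0299
grip_force: 15.0
grasp [ 0.582  -0.0024  0.2048] rot [-3.1408  0.004  -3.0544] | dx,dy,dz mm [ 25.  268.2   4.8] turn 0.167
```

```bash
cat > tray.py <<'E'
from h import *
w,d,c=grab('wrist'); C=cloud(d,c); np.savez('wt',im=w,d=d,K=c[0],R=c[1],t=c[2])
m=((C[...,2]>.03)&(C[...,2]<.042)&(C[...,1]>.15)&(C[...,1]<.36)); m[:6]=0
E=[]
for v in range(20,230,10):
    u=np.where(m[v])[0]
    if len(u)>3 and C[v,u[-1],1]-C[v,u[0],1]>.05: E.append((C[v,u[0]]+C[v,u[-1]])/2)
E=np.array(E); p=np.polyfit(E[:,0],E[:,1],1); print('centreline y=%.4f%+.4f*(x-.5068)'%(np.polyval(p,.5068),p[0]),len(E))
x=np.sort(np.concatenate([C[:235,u,0][m[:235,u]] for u in (312,318,324)])); g=np.split(x,np.where(np.diff(x)>.01)[0]+1); print('cross walls',[(round(q.min(),4),round(q.max(),4)) for q in g])
E
python3 -m crank '[[-1,2,20,0,0.02],[-1,4,55,0,0.05],[-1,8,90,0,0.08],[-1,12,125,0,0.11],[-1,16,160,0,0.13],[-1,20,195,0,0.15],[-1,22,230,0,0.167],[-1,25,268,0,0.167],[-1,25,268,0,0.167],[-1,25,268,0,0.167],[-1,25,268,0,0.167]]'; python3 tray.py;  python3 -c "
from h import *
delta(.5337,.2626,.1,np.pi-.08)"
```

```text
time: 20.67
tool_pos: [0.5334, 0.2623, 0.3607]
tool_rot: [-3.14, -0.002, 3.063]
contact_force: [-0.3, -0.1, -1.4]
opening: 0.0298
grip_force: 15.0
centreline y=0.2644-0.0803*(x-.5068) 20
cross walls [(np.float64(0.3975), np.float64(0.4013)), (np.float64(0.4508), np.float64(0.4547)), (np.float64(0.504), np.float64(0.5087))]
grasp [0.5337 0.2616 0.2019] rot [-3.1406e+00 -1.4000e-03  3.0613e+00] | dx,dy,dz mm [1.000e-01 1.000e+00 1.019e+02] turn -0.0
```

```bash
python3 -m crank '[[-1,0,1,40,0],[-1,0,1,80,0],[-1,0,1,105,0],[-1,0,1,118,0],[-1,0,1,126,0],[-1,0,1,129,0],[-1,0,1,129,0]]' && python3 -m crank '[[-1,0,0,1,0],[-1,0,0,2,0],[-1,0,0,3,0]]'
```

```text
time: 21.3
tool_pos: [0.5341, 0.2626, 0.2327]
tool_rot: [-3.142, -0.0, 3.061]
contact_force: [-0.6, -0.5, -0.7]
opening: 0.0301
grip_force: 15.0
time: 21.55
tool_pos: [0.534, 0.2635, 0.2308]
tool_rot: [3.141, 0.002, 3.062]
contact_force: [0.2, 0.6, -0.9]
opening: 0.0299
grip_force: 15.0
```

```bash
python3 -m crank '[[-1,0,0,1,0],[-1,0,0,2,0],[-1,0,0,3,0]]' && python3 -m crank '[[-1,0,0,0,0],[-0.15,0,0,0,0],[-0.15,0,0,0,0],[-0.15,0,0,0,0],[-0.15,0,0,-15,0],[-0.15,0,0,-40,0],[-0.15,0,0,-80,0],[-0.15,0,0,-120,0],[-0.15,0,0,-130,0],[-0.15,0,0,-130,0]]'; python3 -c "
from h import *
delta(.5775,.0557,.160,np.pi+.087)"
```

```text
time: 21.8
tool_pos: [0.5339, 0.2635, 0.2273]
tool_rot: [3.141, 0.001, 3.062]
contact_force: [-1.6, -0.9, 10.3]
opening: 0.0298
grip_force: 15.0
time: 22.63
tool_pos: [0.5343, 0.2637, 0.3608]
tool_rot: [3.138, 0.007, 3.062]
contact_force: [-0.3, 0.4, -0.0]
opening: 0.0393
grip_force: 0.0
grasp [0.5343 0.2637 0.2018] rot [3.1383 0.0074 3.0618] | dx,dy,dz mm [ -59.7 -203.9   41.8] turn -0.167
```

```bash
python3 -m crank '[[-0.15,-6,-20,0,0],[-0.15,-14,-48,0,-0.03],[-0.15,-24,-80,0,-0.06],[-0.15,-34,-112,5,-0.09],[-0.15,-44,-144,15,-0.12],[-0.15,-54,-176,30,-0.15],[-0.15,-60,-204,41,-0.167],[-0.15,-60,-204,41,-0.167],[-0.15,-60,-204,41,-0.167],[-0.15,-60,-204,41,-0.167]]'; python3 -c "
from h import *
w,d,c=grab('wrist'); h=cv2.cvtColor(w,cv2.COLOR_RGB2HSV)
m=cv2.inRange(h,(100,90,30),(130,255,255)); m[340:]=0
n,_,st,ce=cv2.connectedComponentsWithStats(m)
for i in range(1,n):
    if st[i,4]>60: print(ce[i].round(1),st[i],plane(ce[i],c,.104)[0].round(4))
delta(.5775,.0557,.083,np.pi+.087)"
```

```text
time: 23.47
tool_pos: [0.5771, 0.0556, 0.3148]
tool_rot: [3.141, -0.002, -3.055]
contact_force: [0.1, 0.2, -0.2]
opening: 0.0392
grip_force: 0.0
[326.5 284.9] [319 281  17   8  64] [0.5751 0.059  0.104 ]
grasp [0.5771 0.0562 0.1563] rot [ 3.1411e+00 -7.0000e-04 -3.0539e+00] | dx,dy,dz mm [-0.4 -0.5 73.3] turn 0.001
```

```bash
python3 -m crank '[[-0.15,-0.5,0,5,0],[-0.15,-0.5,0,20,0],[-0.15,-0.5,0,40,0],[-0.15,-0.5,0,60,0],[-0.15,-0.5,0,72.5,0],[-0.15,-0.5,0,72.5,0],[-0.15,-0.5,0,72.5,0]]' 15 && python3 -m crank '[[-1,0,0,0,0],[-1,0,0,0,0],[-1,0,0,0,0],[-1,0,0,0,0],[-1,0,0,0,0]]' 15 && python3 -m crank '[[-1,3,0,0,0],[-1,6,0,0,0],[-1,9,0,0,0],[-1,10,0,0,0]]' && python3 -m crank '[[-1,-5,0,0,0],[-1,-9,0,-0.7,0],[-1,-13,0,-1.4,0],[-1,-17,0,-2.2,0],[-1,-20,0,-3,0]]'&& python3 -m crank '[[-1,5,0,0,0],[-1,9,0,-0.7,0],[-1,13,0,-1.4,0],[-1,17,0,-2.2,0],[-1,20,0,-3,0]]' && python3 -m crank '[[-1,-5,0,0,0],[-1,-9,0,-0.7,0],[-1,-13,0,-1.4,0],[-1,-17,0,-2.2,0],[-1,-20,0,-3,0]]' && python3 -m crank '[[-1,5,0,0,0],[-1,9,0,-0.7,0],[-1,13,0,-1.4,0],[-1,17,0,-2.2,0],[-1,20,0,-3,0]]' && python3 -m crank '[[-1,-5,0,0,0],[-1,-9,0,-0.7,0],[-1,-13,0,-1.4,0],[-1,-17,0,-2.2,0],[-1,-21,0,-3,0]]'
```

```text
time: 24.1
tool_pos: [0.5776, 0.0563, 0.2429]
tool_rot: [3.141, -0.001, -3.053]
contact_force: [0.5, -0.6, 0.9]
opening: 0.0392
grip_force: 0.0
time: 24.52
tool_pos: [0.578, 0.056, 0.2445]
tool_rot: [3.14, 0.003, -3.055]
contact_force: [-0.8, 5.6, 5.6]
opening: 0.0302
grip_force: 15.0
time: 24.85
tool_pos: [0.57, 0.0553, 0.2454]
tool_rot: [3.14, 0.011, -3.055]
contact_force: [10.0, 9.5, 1.7]
opening: 0.0299
grip_force: 15.0
time: 25.27
tool_pos: [0.5859, 0.0567, 0.2462]
tool_rot: [3.14, -0.007, -3.054]
contact_force: [-10.1, 3.4, 5.0]
opening: 0.0295
grip_force: 15.0
time: 25.68
tool_pos: [0.5688, 0.055, 0.2497]
tool_rot: [3.141, 0.006, -3.055]
contact_force: [7.0, 6.6, -6.6]
opening: 0.03
grip_force: 15.0
time: 26.1
tool_pos: [0.5862, 0.0565, 0.2517]
tool_rot: [3.141, -0.007, -3.054]
contact_force: [-8.3, 2.7, 0.5]
opening: 0.0296
grip_force: 15.0
time: 26.52
tool_pos: [0.5687, 0.0548, 0.2555]
tool_rot: [3.141, 0.005, -3.055]
contact_force: [6.8, 4.7, -6.7]
opening: 0.0298
grip_force: 15.0
time: 26.93
tool_pos: [0.5874, 0.0564, 0.2578]
tool_rot: [3.141, -0.006, -3.054]
contact_force: [-7.3, 3.6, 0.6]
opening: 0.0301
grip_force: 15.0
```

```bash
python3 -m crank '[[-1,5,0,0,0],[-1,9,0,-0.7,0],[-1,13,0,-1.4,0],[-1,17,0,-2.2,0],[-1,22,0,-3,0]]' && python3 -m crank '[[-1,-5,0,0,0],[-1,-9,0,-0.7,0],[-1,-13,0,-1.4,0],[-1,-17,0,-2.2,0],[-1,-22,0,-3,0]]' && python3 -m crank '[[-1,5,0,0,0],[-1,9,0,-0.7,0],[-1,13,0,-1.4,0],[-1,17,0,-2.2,0],[-1,22,0,-3,0]]' && python3 -m crank '[[-1,-5,0,0,0],[-1,-9,0,-0.7,0],[-1,-13,0,-1.4,0],[-1,-17,0,-2.2,0],[-1,-22,0,-3,0]]' && python3 -m crank '[[-1,5,0,0,0],[-1,9,0,-0.7,0],[-1,13,0,-1.4,0],[-1,17,0,-2.2,0],[-1,22,0,-3,0]]' && python3 -m crank '[[-1,-4,0,0,0],[-1,-8,0,-1,0],[-1,-11,0,-2,0],[-1,-11,0,-3,0],[-1,-11,0,-3,0]]'; python3 -c "
from h import *
w,d,c=grab('wrist'); C=cloud(d,c); m=(abs(C[...,2]-.052)<.006)&(w.min(-1)>150);print(np.median(C[m],axis=0),m.sum())"
```

```text
time: 27.35
tool_pos: [0.5679, 0.0546, 0.2618]
tool_rot: [3.141, 0.006, -3.055]
contact_force: [6.9, 5.8, -4.2]
opening: 0.0303
grip_force: 15.0
time: 27.77
tool_pos: [0.5876, 0.0563, 0.264]
tool_rot: [3.141, -0.005, -3.054]
contact_force: [-6.0, 2.9, 1.3]
opening: 0.0299
grip_force: 15.0
time: 28.18
tool_pos: [0.5675, 0.0544, 0.268]
tool_rot: [-3.141, 0.005, -3.055]
contact_force: [3.3, -1.0, -1.6]
opening: 0.0303
grip_force: 15.0
time: 28.6
tool_pos: [0.5881, 0.0559, 0.2702]
tool_rot: [-3.141, -0.004, -3.054]
contact_force: [-4.2, 0.1, 2.5]
opening: 0.0296
grip_force: 15.0
time: 29.02
tool_pos: [0.5668, 0.0541, 0.2735]
tool_rot: [-3.141, 0.002, -3.055]
contact_force: [4.6, 0.5, -0.6]
opening: 0.03
grip_force: 15.0
time: 29.43
tool_pos: [0.5781, 0.0554, 0.2763]
tool_rot: [3.142, 0.0, -3.054]
contact_force: [-0.3, 0.5, -0.4]
opening: 0.0299
grip_force: 15.0
[0.52768274 0.0889369  0.05223121] 26217
```

```bash
python3 -m crank '[[-1,0,0,-3,0],[-1,0,0,-7,0],[-1,0,0,-12,0],[-1,0,0,-30,0],[-1,0,0,-60,0],[-1,0,0,-85,0],[-1,0,0,-85,0],[-1,0,0,-85,0]]' ; python3 -c "
from h import *
delta(.4799,.2668,.2,np.pi-.08)"
```

```text
time: 30.15
tool_pos: [0.5779, 0.0554, 0.3633]
tool_rot: [-3.141, 0.004, -3.054]
contact_force: [-0.3, -0.2, -1.6]
opening: 0.0297
grip_force: 15.0
grasp [0.5779 0.0554 0.2043] rot [-3.1412  0.0041 -3.0543] | dx,dy,dz mm [ 79.2 219.2   4.3] turn 0.167
```

```bash
python3 -m crank '[[-1,6,18,0,0.02],[-1,17,48,0,0.05],[-1,29,80,0,0.08],[-1,41,113,0,0.11],[-1,53,146,0,0.13],[-1,65,180,0,0.15],[-1,75,208,0,0.167],[-1,79,219,0,0.167],[-1,79,219,0,0.167],[-1,79,219,0,0.167],[-1,79,219,0,0.167]]'; python3 tray.py;  python3 -c "
from h import *
delta(.4799,.2668,.072,np.pi-.08)
cv2.imwrite('pics/wt.png',np.load('wt.npz')['im'][:,:,::-1])"
```

```text
time: 31.07
tool_pos: [0.4804, 0.2657, 0.3607]
tool_rot: [-3.141, -0.001, 3.061]
contact_force: [0.7, 0.1, -0.4]
opening: 0.03
grip_force: 15.0
centreline y=0.2355-0.0720*(x-.5068) 11
cross walls [(np.float64(0.4009), np.float64(0.4849))]
grasp [0.4806 0.2655 0.2019] rot [-3.1410e+00 -3.0000e-04  3.0606e+00] | dx,dy,dz mm [  0.8   1.3 129.9] turn -0.001
```

View pics/wt.png

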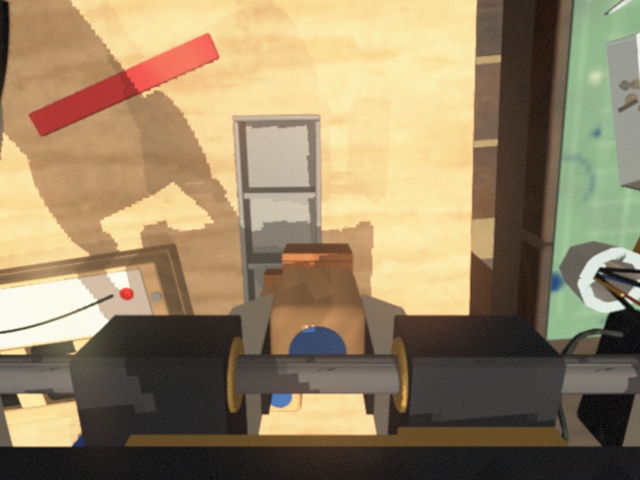

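The tray was knocked: its near end is now at (234–321,117), the first cross wall is at row 190, and the second is near row 267. I'll re-measure it.

Run:
```python
from h import *
f=np.load('wt.npz');c=(f['K'],f['R'],f['t']);C=cloud(f['d'],c)
z=C[...,2]; m=(z>.030)&(z<.042)
E=[]
for v in range(125,260,9):
    u=np.where(m[v,225:335])[0]+225; a,b=C[v,u[0]],C[v,u[-1]]
    if b[1]-a[1]>.055: E.append((a+b)/2)
E=np.array(E);p=np.polyfit(E[:,0],E[:,1],1);print(p[0],len(E))
for u in (265,278,290):
    v=np.where(m[:280,u])[0]; x=C[v,u,0]; g=np.split(np.arange(len(v)),np.where(np.diff(v)>3)[0]+1); print(u,[(v[q[0]],v[q[-1]],x[q].min().round(4),x[q].max().round(4)) for q in g])
t=np.arctan(p[0]); print('yaw',t)
# centreline points
for x in(.4,.453,.506): print(x,np.polyval(p,x).round(4))
```

```text
-0.06612748597885405 14
265 [(np.int64(115), np.int64(120), np.float64(0.399), np.float64(0.4022)), (np.int64(192), np.int64(197), np.float64(0.452), np.float64(0.4557)), (np.int64(263), np.int64(267), np.float64(0.5062), np.float64(0.5094)), (np.int64(273), np.int64(279), np.float64(0.5141), np.float64(0.5178))]
278 [(np.int64(115), np.int64(120), np.float64(0.3997), np.float64(0.4029)), (np.int64(192), np.int64(197), np.float64(0.4527), np.float64(0.4561)), (np.int64(263), np.int64(267), np.float64(0.507), np.float64(0.5097)), (np.int64(273), np.int64(279), np.float64(0.5146), np.float64(0.5188))]
290 [(np.int64(114), np.int64(120), np.float64(0.3997), np.float64(0.4035)), (np.int64(192), np.int64(197), np.float64(0.4534), np.float64(0.4567))]
yaw -0.06603134968422401
0.4 0.2429
0.453 0.2394
0.506 0.2359
```

```bash
python3 -c "
from h import *
delta(.4813,.2375,.072,np.pi-.066)"; python3 -m crank '[[-1,-3,-14,0,-0.015],[-1,-3,-28,0,-0.015],[-1,-3,-28,0,-0.015],[-1,-3,-28,0,-0.015]]'; python3 -c "
from h import *
delta(.4813,.2375,.072,np.pi-.066)"
```

```text
grasp [0.4806 0.2655 0.2019] rot [-3.1410e+00 -3.0000e-04  3.0606e+00] | dx,dy,dz mm [ -3.  -27.8 129.9] turn -0.015
time: 31.45
tool_pos: [0.4811, 0.2369, 0.3613]
tool_rot: [3.142, -0.0, 3.074]
contact_force: [-0.2, -0.2, -0.5]
opening: 0.0298
grip_force: 15.0
grasp [0.4811 0.2369 0.2023] rot [ 3.1415e+00 -1.0000e-04  3.0735e+00] | dx,dy,dz mm [-1.000e-01  6.000e-01  1.303e+02] turn -0.002
```

```bash
python3 -m crank '[[-1,0,0.6,40,0],[-1,0,0.6,80,0],[-1,0,0.6,105,0],[-1,0,0.6,118,0],[-1,0,0.6,126,0],[-1,0,0.6,129,0],[-1,0,0.6,129,0]]' && python3 -m crank '[[-1,0,0,1,0],[-1,0,0,2,0],[-1,0,0,3,0],[-1,0,0,4.5,0],[-1,0,0,4.5,0]]'
```

```text
time: 32.03
tool_pos: [0.481, 0.2391, 0.2322]
tool_rot: [3.141, 0.0, 3.076]
contact_force: [-0.6, 0.0, -0.8]
opening: 0.0299
grip_force: 15.0
time: 32.45
tool_pos: [0.4808, 0.2391, 0.2279]
tool_rot: [3.141, 0.0, 3.077]
contact_force: [-0.2, 0.0, -1.3]
opening: 0.0296
grip_force: 15.0
```

```bash
python3 -m crank '[[-1,0,0,1,0],[-1,0,0,2,0],[-1,0,0,2,0]]' && python3 -m crank '[[-0.15,0,0,0,0],[-0.15,0,0,0,0],[-0.15,0,0,0,0],[-0.15,0,0,0,0],[-0.15,0,0,-15,0],[-0.15,0,0,-40,0],[-0.15,0,0,-80,0],[-0.15,0,0,-120,0],[-0.15,0,0,-130,0],[-0.15,0,0,-130,0]]'; python3 -c "
from h import *
w,d,c=grab('wrist','w9')
im,d,c=grab('scene'); cv2.imwrite('pics/s9.png',cv2.resize(im[150:350,60:400,::-1],(800,470),interpolation=3))
delta(.535,.02,.245,np.pi+.087)"
```

```text
time: 32.7
tool_pos: [0.4812, 0.2391, 0.2266]
tool_rot: [3.141, 0.002, 3.077]
contact_force: [0.5, -0.3, 5.7]
opening: 0.03
grip_force: 15.0
time: 33.53
tool_pos: [0.4814, 0.2393, 0.3594]
tool_rot: [3.139, 0.007, 3.077]
contact_force: [0.4, -0.4, -0.1]
opening: 0.0386
grip_force: 0.0
grasp [0.4805 0.239  0.1963] rot [-3.1415e+00 -3.0000e-04  3.0768e+00] | dx,dy,dz mm [ -68.6 -215.   -48.7] turn -0.152
```

View pics/s9.png

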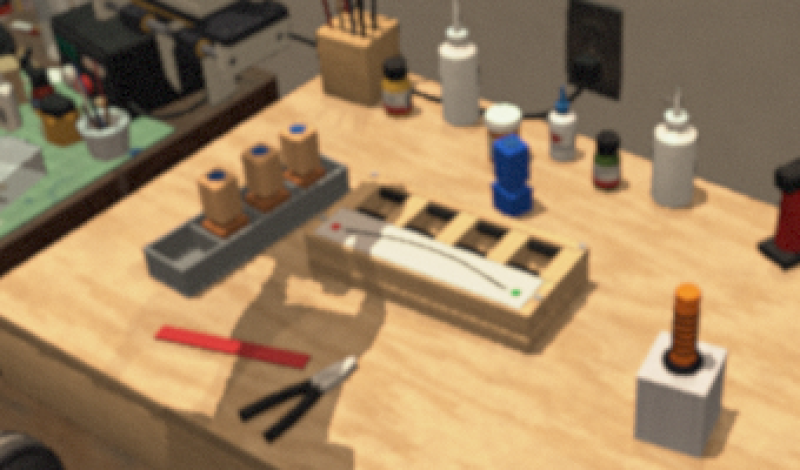

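All three bungs stand in the tray. The sockets are empty and nothing else has been disturbed. Next I measure the seam on the way to the stylus.

```bash
python3 -m crank '[[0.3,-9,-28,-6,-0.02],[0.3,-20,-60,-14,-0.04],[0.3,-31,-95,-22,-0.06],[0.3,-42,-130,-30,-0.09],[0.3,-53,-165,-38,-0.12],[0.3,-64,-198,-46,-0.152],[0.3,-69,-215,-49,-0.152],[0.3,-69,-215,-49,-0.152],[0.3,-69,-215,-49,-0.152],[0.3,-69,-215,-49,-0.152],[0.3,-69,-215,-49,-0.152]]'
cat > seam.py <<'E'
from h import *
w,d,c=grab('wrist'); np.savez('ws',im=w,d=d,K=c[0],R=c[1],t=c[2])
h=cv2.cvtColor(w,cv2.COLOR_RGB2HSV); g=cv2.cvtColor(w,cv2.COLOR_RGB2GRAY)
C=cloud(d,c); ok=(abs(C[...,2]-.052)<.008)&(C[...,0]<.56)
D={}
for n,lo,hi in(('red',(0,150,60),(8,255,255)),('red2',(172,150,60),(180,255,255)),('green',(45,90,30),(85,255,255))):
    m=cv2.inRange(h,lo,hi)*ok.astype(np.uint8); k,_,st,ce=cv2.connectedComponentsWithStats(m)
    for i in range(1,k):
        if st[i,4]>40: D[n]=ce[i]; print(n,ce[i].round(1),st[i],plane(ce[i],c,.052)[0].round(4))
bh=cv2.morphologyEx(g,cv2.MORPH_BLACKHAT,np.ones((13,13)))
m=((bh>50)&ok&(h[...,1]<110)).astype(np.uint8); k,l,st,ce=cv2.connectedComponentsWithStats(m)
for i in range(1,k):
    if st[i,4]>60: print('dark',st[i])
i=1+st[1:,2].argmax(); S=[]
for u in range(st[i,0],st[i,0]+st[i,2]):
    v=np.where(l[:,u]==i)[0]; S.append((u,np.average(v,weights=bh[v,u])))
Q=plane(S,c,.052); o=np.array([.535,.02]); th=.087; ex=np.array([np.cos(th),np.sin(th)]); ey=np.array([-np.sin(th),np.cos(th)])
a=(Q[:,:2]-o)@ey; b=(Q[:,:2]-o)@ex; p=np.polyfit(a,b,3); print('jigframe fit',p.round(4),'ends',a[[0,-1]].round(4),'res',abs(np.polyval(p,a)-b).max().round(4),'arc',np.linalg.norm(np.diff(Q,axis=0),axis=1).sum())
A=np.linspace(a.max(),a.min(),6); P=np.array([o+q*ey+np.polyval(p,q)*ex for q in A]); print(P.round(4)); np.save('seam',P)
E
python3 seam.py; python3 -c "
from h import *
cv2.imwrite('pics/ws.png',np.load('ws.npz')['im'][:,:,::-1])
delta(.513,-.259,.24,np.pi+.087)"
```

```text
time: 34.55
tool_pos: [0.5354, 0.0212, 0.4035]
tool_rot: [3.141, -0.002, -3.053]
contact_force: [-0.1, -0.2, -0.9]
opening: 0.0592
grip_force: 0.0
red [450.3 204.9] [445 200  11  11  93] [0.5139 0.1233 0.052 ]
green [191.5 201.1] [186 196  12  11 108] [ 0.5289 -0.0784  0.052 ]
dark [205 200 233  25 734]
dark [404 243  15  12 141]
jigframe fit [ 0.1166 -2.0231  0.0269  0.0022] ends [-0.087   0.0943] res 0.0011 arc 0.18729176330353803
[[ 0.5137  0.1128]
 [ 0.5269  0.0776]
 [ 0.5349  0.0419]
 [ 0.5376  0.0057]
 [ 0.535  -0.0309]
 [ 0.5271 -0.068 ]]
grasp [0.5354 0.0213 0.2449] rot [ 3.1410e+00 -1.6000e-03 -3.0527e+00] | dx,dy,dz mm [  47.2 -277.2    4.9] turn 0.002
```

View pics/ws.png

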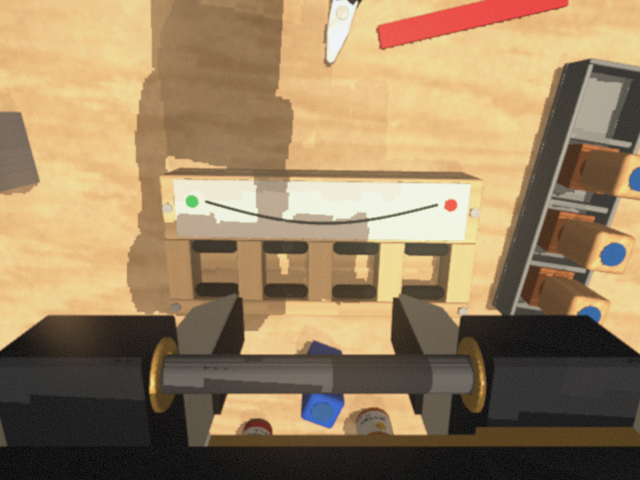

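The panel is clear and the seam is visible from (205,202) to (437,206). It agrees with the first measurement to about 1 mm. Now for the stylus.

```bash
python3 -m crank '[[0.3,1,-25,0,0],[0.3,2,-60,0,0],[0.3,4,-95,0,0],[0.3,5,-130,0,0],[0.3,6,-165,0,0],[0.3,8,-200,0,0],[0.3,9,-235,0,0],[0.3,10,-265,0,0],[0.3,10,-280,0,0],[0.3,10,-280,0,0],[0.3,10,-280,0,0],[0.3,10,-280,0,0]]'; python3 -c "
from h import *
w,d,c=grab('wrist','wst'); C=cloud(d,c); np.savez('wst',im=w,d=d,K=c[0],R=c[1],t=c[2])
h=cv2.cvtColor(w,cv2.COLOR_RGB2HSV)
m=(cv2.inRange(h,(3,150,80),(22,255,255))>0)&(C[...,2]>.148)&(C[...,2]<.165); print('top',m.sum(),C[m].mean(0),np.ptp(C[m],axis=0))
v,u=np.where(m); print(u.mean(),v.mean(),plane([(u.mean(),v.mean())],c,.155))
m=(C[...,2]>.07)&(C[...,2]<.08)&(C[...,1]<-.15); r=cv2.minAreaRect((C[m][:,:2]*1e3).astype(np.float32)); print('block',r)
delta(.513,-.259,.24,np.pi+.087)"
```

```text
time: 35.6
tool_pos: [0.5504, -0.258, 0.4045]
tool_rot: [3.14, -0.0, -3.053]
contact_force: [-0.0, -0.4, 0.1]
opening: 0.0595
grip_force: 0.0
top 1213 [ 0.50926623 -0.26197367  0.15495531] [0.0214035  0.0204212  0.00864188]
317.93816982687554 188.27782357790602 [[ 0.50922985 -0.26197561  0.155     ]]
block ((510.1470947265625, -261.64111328125), (60.16488265991211, 60.06715774536133), 10.212060928344727)
grasp [ 0.5504 -0.2579  0.2457] rot [ 3.1408e+00 -1.0000e-04 -3.0524e+00] | dx,dy,dz mm [37.4  2.2  5.7] turn 0.002
```

View pics/wst.png

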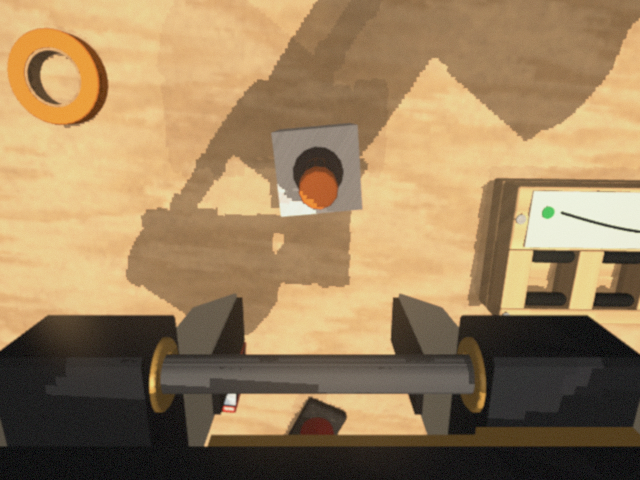

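The stylus top at (318,188) sits in its stand and agrees with the block centre. Descend and grip it.

```bash
python3 -m crank '[[0.3,20,0,0,0],[0.3,41,-0.5,0,0],[0.3,41,-0.5,0,0],[0.3,41,-0.5,0,0],[0.3,41,-0.5,30,0],[0.3,41,-0.5,60,0],[0.3,41,-0.5,90,0],[0.3,41,-0.5,110,0],[0.3,41,-0.5,117,0],[0.3,41,-0.5,117,0],[0.3,41,-0.5,117,0]]' && python3 -c "
from h import *
delta(.5095,-.262,.128,np.pi+.087)"; python3 -m crank '[[0,0,0,0,0],[-0.3,0,0,0,0],[-0.5,0,0,0,0],[-1,0,0,0,0],[-1,0,0,0,0],[-1,0,0,0,0],[-1,0,0,0,0],[-1,0,0,0,0]]' 30; python3 -c "
from h import *
delta(.5095,-.262,.128,np.pi+.087)"
```

```text
time: 36.57
tool_pos: [0.5102, -0.2636, 0.2885]
tool_rot: [-3.141, 0.001, -3.054]
contact_force: [-0.0, 0.5, 1.0]
opening: 0.0597
grip_force: 0.0
grasp [ 0.5102 -0.2636  0.1295] rot [-3.1410e+00  1.1000e-03 -3.0536e+00] | dx,dy,dz mm [0.5 1.6 1.5] turn 0.001
time: 37.23
tool_pos: [0.5094, -0.2638, 0.2879]
tool_rot: [3.142, 0.0, -3.054]
contact_force: [-0.5, 0.5, 2.4]
opening: 0.0216
grip_force: 30.0
grasp [ 0.5094 -0.2638  0.1289] rot [ 3.1415e+00  2.0000e-04 -3.0544e+00] | dx,dy,dz mm [-0.3  1.8  0.9] turn 0.0
```

```bash
python3 -m crank '[[-1,0,0,-5,0],[-1,0,0,-20,0],[-1,0,0,-40,0],[-1,0,0,-60,0],[-1,0,0,-80,0],[-1,0,0,-95,0],[-1,0,0,-95,0],[-1,0,0,-95,0]]'; python3 -c "
from h import *
delta(.5137,.1128,.225,np.pi+.087)"
```

```text
time: 37.9
tool_pos: [0.5093, -0.2639, 0.3831]
tool_rot: [-3.141, 0.001, -3.054]
contact_force: [-0.6, -1.0, -1.8]
opening: 0.0215
grip_force: 30.0
grasp [ 0.5093 -0.2639  0.2241] rot [-3.1407e+00  1.1000e-03 -3.0544e+00] | dx,dy,dz mm [-37.2 374.8  -0.9] turn 0.0
```

```bash
python3 -m crank '[[-1,-2,20,0,0],[-1,-5,55,0,0],[-1,-9,92,0,0],[-1,-13,129,0,0],[-1,-17,166,0,0],[-1,-20,203,0,0],[-1,-24,240,0,0],[-1,-28,277,0,0],[-1,-31,314,0,0],[-1,-35,345,0,0],[-1,-37,365,0,0],[-1,-37,375,0,0]]';python3 -m crank '[[-1,0,0,20,0],[-1,0,0,40,0],[-1,0,0,40,0],[-1,0,0,40,0]]'; python3 -c "
from h import *
delta(.5137,.1128,.168,np.pi+.087)
w,d,c=grab('wrist','wt1')"
```

```text
time: 38.9
tool_pos: [0.513, 0.1154, 0.3811]
tool_rot: [3.141, -0.003, -3.052]
contact_force: [0.2, -0.8, -0.8]
opening: 0.0214
grip_force: 30.0
time: 39.23
tool_pos: [0.5132, 0.1124, 0.3414]
tool_rot: [-3.141, -0.004, -3.055]
contact_force: [0.8, 0.9, -0.9]
opening: 0.0215
grip_force: 30.0
grasp [0.5132 0.1124 0.1824] rot [-3.1415 -0.0039 -3.0549] | dx,dy,dz mm [-0.5  0.4 14.4] turn -0.0
```

View pics/wt1.png

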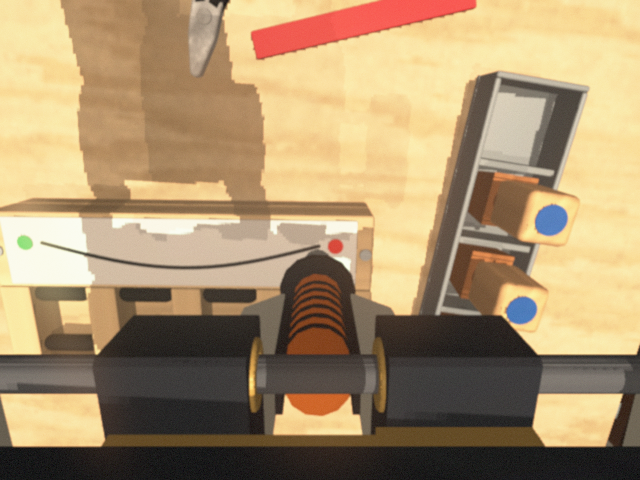

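The tip hangs below the collar at (318,258), near the seam start at (320,247). Lower towards the panel and feel for contact.

```bash
python3 -m crank '[[-1,-0.5,0,5,0],[-1,-0.5,0,10,0],[-1,-0.5,0,13,0],[-1,-0.5,0,14,0],[-1,-0.5,0,14,0],[-1,-0.5,0,14,0]]'; python3 -c "
from h import *
delta(.5137,.1128,.1669,np.pi+.087)
w,d,c=grab('wrist'); P=np.load('seam.npy'); pp=np.c_[P,np.full(6,.052)]
uv=proj(pp,c); print('wrist',uv.round(0).tolist())
for u,v in uv: cv2.circle(w,(int(round(u)),int(round(v))),2,(255,0,255),-1)
im,d,c=grab('scene'); uv=proj(pp,c); print('scene',uv.round(1).tolist())
a=cv2.resize(im[210:300,190:330,::-1],(560,360),interpolation=3); b=w[200:320,:380,::-1]
b=cv2.resize(b,(760,240)); o=np.zeros((600,760,3),np.uint8); o[:360,:560]=a; o[360:]=b; cv2.imwrite('pics/c1.png',o)"
```

```text
time: 39.78
tool_pos: [0.5141, 0.113, 0.3289]
tool_rot: [3.142, 0.0, -3.054]
contact_force: [0.6, -0.4, -0.9]
opening: 0.0215
grip_force: 30.0
grasp [0.5141 0.113  0.1699] rot [ 3.1415e+00  3.0000e-04 -3.0544e+00] | dx,dy,dz mm [ 0.4 -0.2  3. ] turn 0.0
wrist [[318.0, 246.0], [261.0, 262.0], [204.0, 269.0], [147.0, 268.0], [88.0, 259.0], [27.0, 242.0]]
scene [[205.1, 248.4], [220.9, 250.7], [235.6, 254.3], [249.3, 259.2], [261.9, 265.7], [273.7, 273.7]]
```

View pics/c1.png

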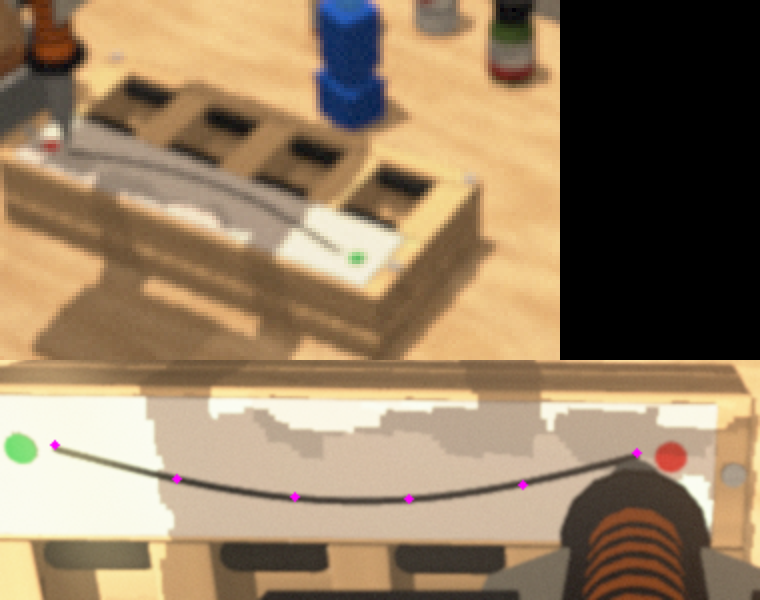

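The seam prediction (magenta) lies on the black line. In the scene crop the tip is at the start of the seam, at about (70,148).

```bash
for i in 1; do python3 -m crank '[[-1,0,0,1,0],[-1,0,0,2,0],[-1,0,0,2.5,0],[-1,0,0,2.5,0],[-1,0,0,2.5,0]]'; done; python3 -m crank '[[-1,0,0,0.5,0],[-1,0,0,1,0],[-1,0,0,1,0]]'
```

```text
time: 40.3
tool_pos: [0.514, 0.113, 0.3262]
tool_rot: [3.142, -0.0, -3.054]
contact_force: [0.3, 0.2, 0.2]
opening: 0.0214
grip_force: 30.0
time: 40.55
tool_pos: [0.514, 0.113, 0.3251]
tool_rot: [3.142, -0.0, -3.054]
contact_force: [0.0, -0.3, -0.6]
opening: 0.0216
grip_force: 30.0
```

```bash
python3 -m crank '[[-1,0,0,0.5,0],[-1,0,0,0.7,0],[-1,0,0,0.7,0]]'; python3 -m crank '[[-1,0,0,0.3,0],[-1,0,0,0.7,0],[-1,0,0,0.7,0]]'
```

```text
time: 40.8
tool_pos: [0.5141, 0.113, 0.3245]
tool_rot: [3.142, 0.0, -3.054]
contact_force: [-0.2, -0.9, 0.7]
opening: 0.0215
grip_force: 30.0
time: 41.05
tool_pos: [0.5141, 0.113, 0.3242]
tool_rot: [3.141, 0.001, -3.054]
contact_force: [-1.4, 0.2, 2.5]
opening: 0.0217
grip_force: 30.0
```

Contact shows at TCP z ≈ 0.3243. I'll back off 0.7 mm and trace at about 3 cm/s.

```bash
cat > way.py <<'E'
import sys
from h import *
from scipy.interpolate import CubicSpline
P=np.load('seam.npy'); s=np.r_[0,np.cumsum(np.linalg.norm(np.diff(P,axis=0),axis=1))]; cs=CubicSpline(s,P)
k=int(sys.argv[1]); st=telemetry.observe(); p=np.array(st['tool_pos'])[:2]; a=-3.054
X=np.array([np.cos(a),np.sin(a)]); Y=np.array([np.sin(a),-np.cos(a)])
for j in range(k*4,min(k*4+9,25)): q=cs(s[-1]*j/24)-p; print(j,(q@X*1e3).round(1),(q@Y*1e3).round(1))
print(len(s),s[-1],st['tool_pos'].round(4))
E
python3 -m crank '[[-1,0,0,-0.7,0],[-1,0,0,-0.7,0],[-1,0,0,-0.7,0]]'; python3 way.py 0
```

```text
time: 41.3
tool_pos: [0.514, 0.113, 0.3244]
tool_rot: [3.141, 0.0, -3.054]
contact_force: [-0.4, 1.0, 0.2]
opening: 0.0214
grip_force: 30.0
0 0.4 -0.2
1 -2.1 -7.5
2 -4.4 -14.9
3 -6.4 -22.3
4 -8.3 -29.8
5 -9.9 -37.4
6 -11.3 -45.0
7 -12.5 -52.6
8 -13.5 -60.2
6 0.185119491816493 [0.514  0.113  0.3244]
```

```bash
python3 -m crank '[[-1,-0.4,-2.7,0,0],[-1,-1.3,-5.1,0,0],[-1,-2.1,-7.5,0,0],[-1,-2.9,-10,0,0],[-1,-3.7,-12.5,0,0],[-1,-4.4,-14.9,0,0],[-1,-5.1,-17.4,0,0],[-1,-5.8,-19.8,0,0],[-1,-6.4,-22.3,0,0],[-1,-7.1,-24.8,0,0],[-1,-7.7,-27.3,0,0],[-1,-8.3,-29.8,0,0]]'; python3 way.py 1
```

```text
time: 42.3
tool_pos: [0.525, 0.0838, 0.3245]
tool_rot: [3.142, 0.0, -3.054]
contact_force: [-0.3, 0.5, 0.4]
opening: 0.0216
grip_force: 30.0
4 0.1 0.3
5 -1.6 -7.3
6 -3.0 -14.9
7 -4.2 -22.5
8 -5.2 -30.2
9 -5.9 -37.8
10 -6.4 -45.5
11 -6.7 -53.3
12 -6.7 -61.0
6 0.185119491816493 [0.525  0.0838 0.3245]
```

```bash
python3 -m crank '[[-1,-0.5,-2.5,0,0],[-1,-1.1,-5,0,0],[-1,-1.6,-7.4,0,0],[-1,-2.1,-10,0,0],[-1,-2.6,-12.5,0,0],[-1,-3,-15,0,0],[-1,-3.4,-17.5,0,0],[-1,-3.8,-20,0,0],[-1,-4.2,-22.6,0,0],[-1,-4.6,-25.2,0,0],[-1,-4.9,-27.7,0,0],[-1,-5.2,-30.2,0,0]]'; python3 way.py 2
```

```text
time: 43.3
tool_pos: [0.5328, 0.0542, 0.3245]
tool_rot: [3.142, 0.0, -3.054]
contact_force: [-0.2, 0.1, -1.2]
opening: 0.0213
grip_force: 30.0
8 -0.0 0.0
9 -0.7 -7.7
10 -1.2 -15.4
11 -1.5 -23.1
12 -1.5 -30.8
13 -1.3 -38.5
14 -0.8 -46.2
15 -0.1 -53.9
16 0.8 -61.6
6 0.185119491816493 [0.5328 0.0542 0.3245]
```

```bash
python3 -m crank '[[-1,-0.3,-2.6,0,0],[-1,-0.5,-5.1,0,0],[-1,-0.7,-7.7,0,0],[-1,-0.9,-10.3,0,0],[-1,-1.1,-12.8,0,0],[-1,-1.2,-15.4,0,0],[-1,-1.3,-18,0,0],[-1,-1.4,-20.5,0,0],[-1,-1.5,-23.1,0,0],[-1,-1.5,-25.7,0,0],[-1,-1.5,-28.2,0,0],[-1,-1.5,-30.8,0,0]]'; python3 way.py 3
```

```text
time: 44.3
tool_pos: [0.5369, 0.0236, 0.3245]
tool_rot: [3.142, 0.0, -3.054]
contact_force: [0.0, 0.4, -0.5]
opening: 0.0216
grip_force: 30.0
12 -0.0 0.0
13 0.2 -7.7
14 0.6 -15.4
15 1.3 -23.1
16 2.3 -30.8
17 3.5 -38.4
18 4.9 -46.0
19 6.5 -53.5
20 8.3 -61.0
6 0.185119491816493 [0.5369 0.0236 0.3245]
```

```bash
python3 -m crank '[[-1,0,-2.6,0,0],[-1,0.1,-5.1,0,0],[-1,0.2,-7.7,0,0],[-1,0.3,-10.3,0,0],[-1,0.4,-12.8,0,0],[-1,0.6,-15.4,0,0],[-1,0.8,-18,0,0],[-1,1.1,-20.5,0,0],[-1,1.3,-23.1,0,0],[-1,1.6,-25.7,0,0],[-1,1.9,-28.2,0,0],[-1,2.3,-30.8,0,0]]'; python3 way.py 4
```

```text
time: 45.3
tool_pos: [0.5373, -0.0073, 0.3245]
tool_rot: [3.142, 0.0, -3.054]
contact_force: [-0.2, -0.4, -0.1]
opening: 0.0214
grip_force: 30.0
16 -0.0 0.0
17 1.1 -7.6
18 2.5 -15.2
19 4.2 -22.7
20 6.0 -30.2
21 8.1 -37.7
22 10.3 -45.0
23 12.8 -52.4
24 15.5 -59.6
6 0.185119491816493 [ 0.5373 -0.0073  0.3245]
```

```bash
python3 -m crank '[[-1,0.4,-2.5,0,0],[-1,0.7,-5.1,0,0],[-1,1.1,-7.6,0,0],[-1,1.6,-10.1,0,0],[-1,2,-12.7,0,0],[-1,2.5,-15.2,0,0],[-1,3,-17.7,0,0],[-1,3.6,-20.2,0,0],[-1,4.2,-22.7,0,0],[-1,4.8,-25.2,0,0],[-1,5.4,-27.7,0,0],[-1,6,-30.2,0,0]]'; python3 way.py 5
```

```text
time: 46.3
tool_pos: [0.5339, -0.0379, 0.3245]
tool_rot: [3.141, 0.0, -3.054]
contact_force: [0.1, -0.2, -1.2]
opening: 0.0213
grip_force: 30.0
20 -0.1 -0.0
21 2.0 -7.5
22 4.3 -14.9
23 6.7 -22.2
24 9.4 -29.4
6 0.185119491816493 [ 0.5339 -0.0379  0.3245]
```

```bash
python3 -m crank '[[-1,0.7,-2.5,0,0],[-1,1.4,-5,0,0],[-1,2,-7.5,0,0],[-1,2.8,-10,0,0],[-1,3.6,-12.5,0,0],[-1,4.3,-14.9,0,0],[-1,5.1,-17.4,0,0],[-1,5.9,-19.8,0,0],[-1,6.7,-22.2,0,0],[-1,7.6,-24.6,0,0],[-1,8.5,-27,0,0],[-1,9.4,-29.4,0,0]]'; python3 -m crank '[[-1,0.3,-0.8,0,0],[-1,0.3,-0.8,0,0],[-1,0.3,-0.8,0,0]]'; python3 -c "
from h import *
im,d,c=grab('scene'); a=cv2.resize(im[215:305,190:330,::-1],(780,500),interpolation=3); cv2.imwrite('pics/c2.png',a)
delta(.5098,-.2618,.225,np.pi+.087)"
```

```text
time: 47.3
tool_pos: [0.5271, -0.068, 0.3245]
tool_rot: [3.142, 0.0, -3.054]
contact_force: [-1.0, 0.2, -0.1]
opening: 0.0215
grip_force: 30.0
time: 47.55
tool_pos: [0.5269, -0.0687, 0.3245]
tool_rot: [-3.141, -0.0, -3.054]
contact_force: [0.1, 0.7, 0.3]
opening: 0.0214
grip_force: 30.0
grasp [ 0.5269 -0.0686  0.1655] rot [-3.1414 -0.     -3.0544] | dx,dy,dz mm [  33.9 -190.9  -59.5] turn 0.0
```

View pics/c2.png

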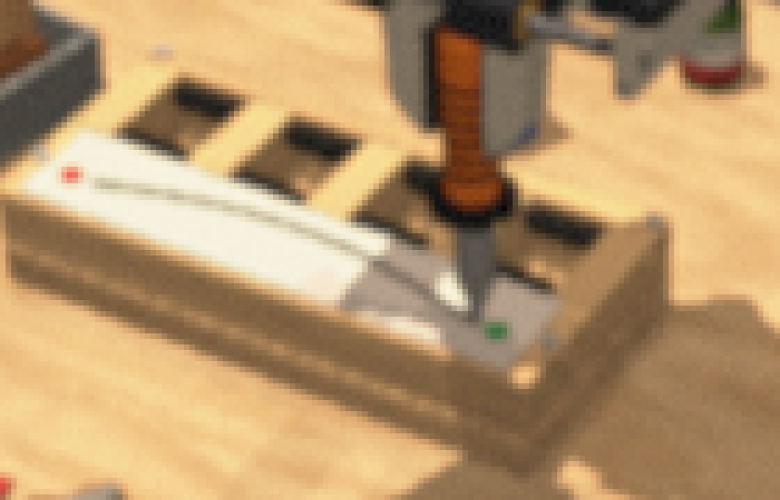

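The tip is at the green end of the seam, at about (478,315). Lift and return to the stand.

```bash
python3 -m crank '[[-1,0,0,-15,0],[-1,0,0,-35,0],[-1,0,0,-60,0],[-1,5,-25,-60,0],[-1,11,-60,-60,0],[-1,17,-95,-60,0],[-1,23,-130,-60,0],[-1,29,-160,-60,0],[-1,33,-180,-60,0],[-1,34,-191,-60,0],[-1,34,-191,-60,0],[-1,34,-191,-60,0]]';  python3 -m crank '[[-1,0,0,0,0],[-1,0,0,0,0],[-1,0,0,0,0]]'; python3 -c "
from h import *
delta(.5098,-.2618,.19,np.pi+.087)"
```

```text
time: 48.6
tool_pos: [0.5097, -0.2614, 0.3842]
tool_rot: [3.141, -0.0, -3.055]
contact_force: [0.1, -0.1, -1.9]
opening: 0.0214
grip_force: 30.0
time: 48.85
tool_pos: [0.51, -0.2605, 0.3847]
tool_rot: [3.141, 0.0, -3.053]
contact_force: [-0.6, -0.1, -0.7]
opening: 0.0213
grip_force: 30.0
grasp [ 0.51   -0.2605  0.2257] rot [ 3.1414e+00  2.0000e-04 -3.0526e+00] | dx,dy,dz mm [ 0.3 -1.3 35.7] turn 0.002
```

```bash
python3 -m crank '[[-1,0.3,-1.3,15,0],[-1,0.3,-1.3,30,0],[-1,0.3,-1.3,40,0],[-1,0.3,-1.3,50,0],[-1,0.3,-1.3,60,0],[-1,0.3,-1.3,70,0],[-1,0.3,-1.3,80,0],[-1,0.3,-1.3,88,0],[-1,0.3,-1.3,93,0],[-1,0.3,-1.3,93,0],[-1,0.3,-1.3,93,0]]'; python3 -m crank '[[-1,0,0,1,0],[-1,0,0,2,0],[-1,0,0,2.5,0],[-1,0,0,2.5,0]]'
```

```text
time: 49.77
tool_pos: [0.5095, -0.2632, 0.2914]
tool_rot: [3.141, -0.0, -3.054]
contact_force: [0.1, 1.4, 0.4]
opening: 0.0211
grip_force: 30.0
time: 50.1
tool_pos: [0.5095, -0.2631, 0.2892]
tool_rot: [-3.141, 0.0, -3.054]
contact_force: [1.2, -0.3, 0.3]
opening: 0.0213
grip_force: 30.0
```

```bash
python3 -m crank '[[-1,0,0,0.7,0],[-1,0,0,1.5,0],[-1,0,0,1.5,0]]'; python3 -m crank '[[-0.4,0,0,0,0],[-0.2,0,0,0,0],[0,0,0,0,0],[0.2,0,0,0,0],[0.3,0,0,0,0],[0.3,0,0,0,0]]'; python3 -m crank '[[0.3,0,0,-10,0],[0.3,0,0,-40,0],[0.3,0,0,-80,0],[0.3,0,0,-110,0],[0.3,-40,0,-110,0],[0.3,-40,0,-110,0],[0.3,-40,0,-110,0]]'; python3 -c "
from h import *
w,d,c=grab('wrist'); C=cloud(d,c)
h=cv2.cvtColor(w,cv2.COLOR_RGB2HSV)
m=(cv2.inRange(h,(3,150,80),(22,255,255))>0)&(C[...,2]>.145)&(C[...,2]<.18); print('top',m.sum(),C[m].mean(0),np.percentile(C[m][:,2],[10,50,90]))
im,d,c=grab('scene'); a=im[150:350,80:400,::-1]; cv2.imwrite('pics/fin.png',cv2.resize(a,(800,500),interpolation=3))"
```

```text
time: 50.35
tool_pos: [0.5095, -0.2631, 0.2879]
tool_rot: [-3.141, 0.001, -3.054]
contact_force: [0.1, -0.2, 3.0]
opening: 0.0217
grip_force: 30.0
time: 50.85
tool_pos: [0.5095, -0.2631, 0.2874]
tool_rot: [3.141, -0.0, -3.054]
contact_force: [0.3, 0.9, -0.8]
opening: 0.0561
grip_force: 0.0
time: 51.43
tool_pos: [0.5502, -0.2592, 0.398]
tool_rot: [-3.141, 0.001, -3.053]
contact_force: [-0.7, -1.0, 0.1]
opening: 0.0597
grip_force: 0.0
top 1271 [ 0.5092767  -0.26409584  0.15483837] [0.15362169 0.15514712 0.15611799]
```

View pics/fin.png

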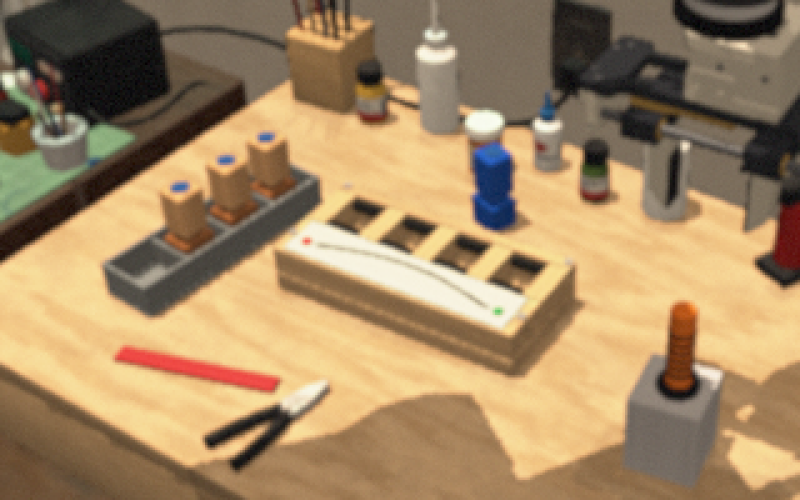

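The stylus is home and upright, with its top at z = 0.155. The three bungs are in the tray and the jig is down.

```bash
python3 -c "
from cell import ticket; print(ticket.hand_in())"
```

```text
the job is handed in; nothing more can be done
None
```

I rocked all three bungs out and stood them in the tray with no jig lift seen, traced the seam from red to green with the tip about 0.5 mm above it, returned the stylus home upright, and handed the job in; no verdict came back.

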